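Crank a padlock tight in the locksmith's clamp

TASK

Stand the small padlock on the clamp's bed between the two jaws, shackle up, its broad faces towards the jaws, and let go of it. Then crank the handle clockwise at a steady, calm pace, through the heavy point in every turn and never letting it race ahead, until the jaw has closed and holds the padlock firmly against the far stop; do not crush it, and leave the clamp holding it when you let go. Leave the other things on the bench where they are.

Things in the scene. Friction and masses are not known exactly. Their poses are not given: they have to be found in the camera images.
- lock_center (a point): centre of the small brass padlock's body, 18 mm above its foot. Body 45 mm wide (its x), 26 mm thick (its y), 36 mm high; a steel shackle stands 22 mm above the body, its legs 5 mm in from the sides. About 0.36 kg. It stands upright, loose, on the bench, near a larger brass padlock and a round brass lock cylinder, which are bystanders
- clamp: grey clamp fixed to the bench. Origin: on the bench under the open moving jaw's face. y axis: closing direction (crank to stop), z up. Flat bed 30 mm above the bench, 160 mm wide (x), y -200 to +140 mm. A gear housing 100 by 90 mm, 82 mm high, carries the crank at y = -130 mm; a steel spring barrel, 24 mm thick, sticks out of it towards -x: the heavy point comes as the knob passes over it
- jaw: moving steel jaw, 90 mm wide (x), 28 mm thick, top 75 mm above the bench; origin on its clamping face (unloaded) at bed height, y axis as the clamp's. Starts at y = 0 of the clamp (open), advances 6 mm per rad of the crank, up to 79 mm. Its face plate sits on stiff rubber that gives 1 mm per 50 N. Too stiff to push by hand
- crank_axis (a point): the point on the crank's upright turning axis at the height of the middle of the knob (119 mm above the bench). When the jaw clamps, every 10 N of clamping force adds 1 N at the knob. Let go, the crank's friction keeps up to some 40 N of clamping; anything above springs back. Firm is 40 N (at least 20 N must remain); over 80 N crushes the padlock
- knob (a point): middle of the crank's upright round black knob, 24 mm thick and 40 mm high (from 97 to 137 mm above the bench), which spins freely on its pin, 60 mm from the crank's axis. The crank arm runs below it (its top at 96 mm)
- crank (a joint): crank angle in rad, growing clockwise from above (closing); 0 = jaw fully open, knob towards the clamp's -y. Turning takes about 4 N at the knob throughout. From 0.5 rad before to 0.5 rad after 1.57 and again 7.85 rad a spring cam first resists with up to some 7 N more, then drives the knob ahead as hard. Must never turn faster than 3 rad/s (a calm 1 rad/s is good)
- big_padlock: bystander: larger brass padlock, body 66 mm wide, 30 mm thick and 55 mm high, shackle 45 mm above that; origin under its foot
- rim_cylinder: bystander: round brass lock cylinder, 42 mm wide, 36 mm high
- blank_a: bystander: loose key blank
- blank_b: bystander: loose key blank
- oil: bystander: small white bottle, 110 mm high
- screwdriver: bystander: screwdriver
- brush: bystander: brush
- stop_block (a point): middle of the inner face of the fixed grey block at the bed's far end (y = +105 mm of the clamp), 52 mm above the bench. The far stop is a steel plate 90 mm wide, 44 mm high, screwed out of this block towards the jaw by an amount that nobody has measured: its face stands somewhere between y = 80 and 94 mm of the clamp, so where the jaw closes must be felt
There are look-alikes about, which are no part of the job. What is shaped like the part that bears lock_center but blue is not meant.

How it is judged:
By the outcome, as a careful person would: the job done as asked, in the order asked, and still so for the second after the job is handed in, with the robot touching nothing.
It also fails if it takes over 72 s, if anything falls off the work surface, if the arm or the gripper's body presses on something with over 40 N, if the wrist force passes 120 N, or if a joint passes its speed limit or range.

ROBOT

A 7-joint arm with a two-finger parallel gripper is mounted at the origin on the work surface. World frame = base frame: x ahead of the robot, y to its left, z up, the work surface at z = 0. Lengths are in m, angles in rad, forces in N, time in s.
With the tool pointing down it reaches from about 0.35 to 0.9 m from the base axis. Payload 8.1 kg.
Tool frame: the origin (TCP) lies midway between the tips of the shut fingers; the grasp point (between the pads) lies 19 mm behind it; x points along the fingers, z is the direction in which the jaws open and shut, and the axes are right-handed (so a half turn about x gives the same grasp; the last joint's range is limited). The gripper opens to 92 mm and grips with 3 to 60 N. Pads are 19 mm wide; open, the fingers measure 130 mm over their backs; the gripper's body (75 mm by 190 mm) begins 47 mm behind the grasp point.
Start: joints at [1.179, 0.434, 0.025, 1.573, -0.012, 1.134, -0.075], TCP at [0.178, -0.599, 0.227] pointing down, gripper open.
Joint ranges: [-2.62, 2.62], [-0.44, 2.09], [-1.27, 1.32], [0.08, 2.57], [-1.32, 4.46], [0.12, 2], [-2.74, 2.74]. Speed limits (rad/s): [2.22, 2.22, 3.01, 3.01, 3.14, 3.14, 3.14].

INTERFACE

Orientations are given as a rotation vector (axis times angle).
In Python, from cell import arm, optics, finder gives the robot as it stands.
- The arm moves only by the tool send_rows, never from a script. Its argument "rows" is a list that holds one entry, the list of rows, each a list of 7 numbers: the shift along the tool's x, y, z in mm, then the turn, a rotation vector about the tool's x, y, z in degrees, then the opening in per cent of the stroke, from 0 (shut) to 100 (fully open). A call has exactly 8 rows; each row is the pose to reach, as a shift and turn from the pose commanded when the call began, along the tool's axes at that moment; what a row does not reach only later rows make up. A row lasts 1/10 s, in which the tool goes at most 50 mm and 8.59 degrees, less where a joint would pass 70% of its speed; a pose out of reach is approached as far as the arm can. A call with a gripper value outside its range is refused whole. The fingers move at their own pace and stop on an object; "grip_force" is the grip in N (left out, the last holds). Time passes only in rows, so rows that repeat a pose let the fingers close, or fill a call up. It gives the time, the measured TCP pose, the force and the opening at its end, in the units of the state.
- arm.observe(): the state, without advancing time (a new reading comes with each control period).
- optics.get_image(name): name is "side" or "top"; returns (picture, depth): 420x560x3 uint8, red, green, blue; 420x560 float32, m along the optical axis (not along the pixel's ray), 0 where there is no reading.
- optics.get_calibration(name): a dict with "camera_matrix" (3x3 intrinsics, pixels), "D" ([k1, k2, p1, p2, k3] as OpenCV has them; the pictures are not rectified), "position" and "orientation" of the camera in the world. Camera axes: x right, y up, looking along -z (the intrinsics and any distortion apply to the point x, -y, -z); pixel columns grow to the right and rows downward; lengths in m; the calibration is good to about 2 mm. A picture is of the moment at which its call begins. get_calibration takes no time and is no camera call.
- arm.sign_off(): hands the job in, once; it reports no verdict.
Trained networks look in the newest picture that a camera, given by its name, has taken for a name from the list of things; names that differ only in an ending like _2 or _b are one class to them, and where a whole thing is asked for, a point or a joint stands for the part that bears it (a point fixed in the world has none). Each returns a list of dicts, best first, with "confidence" (0 to 1); they miss things now and then, are a little off and sometimes report something else, mostly with a low value. They report only what shows in the picture. A call takes as long as a camera call. They do not tell look-alikes from the thing itself.
- finder.search_frame(camera, thing): "bbox" ([left, top, width, height] in pixels, round what is visible of it).
- finder.regions_of(camera, thing): "region" (420x560 bool, what is visible of it) and "bbox" ([left, top, width, height] in pixels, round what is visible of it).
- finder.place_of(camera, thing): "xy" ([column, row] in pixels: a listed point, or the origin of a listed thing).
The state is a dict: "clock": time; "joints": joint angles; "dq": joint speeds; "joint_efforts": joint torques, N m; "position": TCP position; "ee_rot": TCP orientation; "force": force on the tool from outside, world axes, zero at the start; "ft_torque": the same for the moment, N m; "width": opening from 0.0 (shut) to 1.0 (fully open).
Only numpy, scipy, OpenCV 4.12 (cv2) and the standard library are available. Lean on these libraries where they do the work, as an engineer would, in place of code of your own. Each camera call takes 0.05 s, during which the arm holds its last target.

## Working session

There is one attempt and no reset: what is moved stays moved. The work goes in short steps, Python scripts to look and compute and a tool call to move; the robot and the scene stay as the last step left them, time stands still between calls to the robot, and variables do not carry over. Pictures are saved under pics/ and viewed, and the job is handed in when it is done.

Besides the shell and the picture viewer there is one more tool, called after "Request:" as name([rows], argument=value, ...), one row to a line, values as JSON. send_rows: Moves the arm, as the interface text tells. Its arguments: {"type":"object","properties":{"rows":{"type":"array"},"grip_force":{"type":"number"}},"required":["rows"]}

```bash
ls; mkdir -p pics; cat > h.py <<'E'
import numpy as np, cv2
from cell import arm, optics, finder
from scipy.spatial.transform import Rotation as R
E
python3 - <<'E'
from h import *
print(arm.observe())
for n in("side","top"):
    im,d=optics.get_image(n); cv2.imwrite(f"pics/{n}0.png",im[:,:,::-1]); np.save(f"{n}_d.npy",d); c=optics.get_calibration(n); print(c)
E
```

```text
pics
{'clock': 0.0, 'joints': array([ 1.17940561,  0.43520481,  0.02498989,  1.5740864 , -0.01158584,
        1.13398263, -0.07512141]), 'dq': array([-1.01366460e-03, -1.45274938e-03, -7.46381864e-04, -3.10955801e-04,
        1.09342061e-05,  9.62644030e-04,  7.03586888e-04]), 'joint_efforts': array([ 8.84399719e-05, -6.67854595e+01,  9.84686762e-01, -3.14470375e+01,
       -6.06840011e-02,  4.29940433e-02,  1.65454117e-04]), 'position': array([ 0.17778538, -0.59865952,  0.22596059]), 'ee_rot': array([ 0.99479661,  1.33340413, -0.9934899 ]), 'force': array([0.35416669, 0.40861266, 0.22705013]), 'ft_torque': array([ 0.03460212, -0.01890545, -0.02756331]), 'width': 1.002194820580063}
{'camera_matrix': array([[402.87085631,   0.        , 280.16347288],
       [  0.        , 402.87085631, 211.11652883],
       [  0.        ,   0.        ,   1.        ]]), 'D': array([-0.05717082,  0.        ,  0.        ,  0.        ,  0.        ]), 'position': array([0.15819657, 0.73350811, 0.58333069]), 'orientation': array([ 0.37716691, -1.36904136, -2.31345088])}
{'camera_matrix': array([[381.14807078,   0.        , 273.3608928 ],
       [  0.        , 381.14807078, 206.06057246],
       [  0.        ,   0.        ,   1.        ]]), 'D': array([-0.02736641,  0.        ,  0.        ,  0.        ,  0.        ]), 'position': array([ 0.35118474, -0.02221239,  1.16511814]), 'orientation': array([ 0.15951461, -0.16165071, -1.5922507 ])}
```

View pics/side0.png

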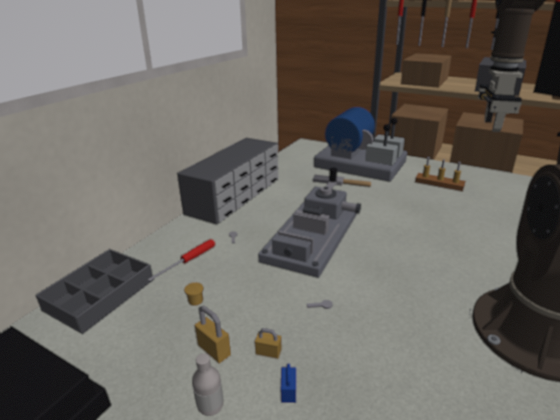

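View pics/top0.png

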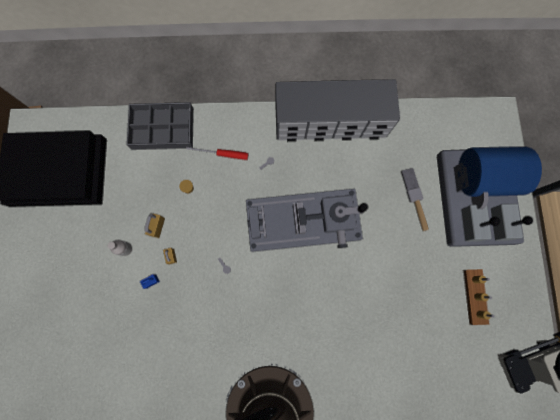

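Side picture: small brass padlock at (268,345), candidates being the big brass one (212,338), the blue look-alike (288,384) and the cylinder (194,294). Top: small padlock (170,256), big (154,225), blue (149,282), clamp around (305,220) with its knob at (363,208).

```bash
cat >> h.py <<'E'
def deproj(n,uv,depth):
    c=optics.get_calibration(n); K=c["camera_matrix"]
    uv=np.atleast_2d(np.asarray(uv,float)); depth=np.asarray(depth,float).reshape(-1)
    p=cv2.undistortPoints(uv.reshape(-1,1,2),K,c["D"]).reshape(-1,2)
    X=np.c_[p[:,0]*depth,-p[:,1]*depth,-depth]
    return R.from_rotvec(c["orientation"]).apply(X)+c["position"]
def atz(n,uv,z):
    a=deproj(n,uv,np.ones(len(np.atleast_2d(uv))));o=optics.get_calibration(n)["position"]
    return o+(a-o)*((z-o[2])/(a[:,2]-o[2]))[:,None]
def proj(n,P):
    c=optics.get_calibration(n); r=R.from_rotvec(c["orientation"])
    X=r.inv().apply(np.atleast_2d(P)-c["position"]); X=X*[1,-1,-1]
    return cv2.projectPoints(X.reshape(-1,1,3),np.zeros(3),np.zeros(3),c["camera_matrix"],c["D"])[0].reshape(-1,2)
def crop(n,im,u,v,w,h,s,name):
    c=im[max(0,v-h//2):v+h//2,max(0,u-w//2):u+w//2,::-1]
    cv2.imwrite("pics/"+name,cv2.resize(c,None,fx=s,fy=s,interpolation=cv2.INTER_CUBIC))
def cloud(n,d,mask=None):
    v,u=np.nonzero((d>0) if mask is None else (mask&(d>0)))
    return deproj(n,np.c_[u,v],d[v,u])
E
python3 - <<'E'
from h import *
hz={"lock_center":.018,"knob":.119,"crank_axis":.119,"stop_block":.052,"clamp":0,"jaw":.03,"big_padlock":0}
for n in("side","top"):
    im,d=optics.get_image(n)
    for t in hz:
        for r in finder.place_of(n,t)[:3]:
            print(n,t,round(r["confidence"],2),np.round(r["xy"],1),np.round(atz(n,r["xy"],hz[t])[0],4))
    if n=="top": crop(n,im,305,215,140,100,5,"ct.png"); crop(n,im,160,250,80,80,7,"lt.png")
    else: crop(n,im,315,220,130,120,5,"cs.png"); crop(n,im,255,345,110,100,6,"ls.png")
    for r in finder.regions_of(n,"lock_center")[:3]:
        P=cloud(n,d,r["region"]); print(n,"lock",r["confidence"],r["bbox"],P.mean(0).round(3),P.min(0).round(3),P.max(0).round(3))
E
```

```text
side lock_center 0.95 [290.9 382.8] [0.3676 0.3414 0.018 ]
side lock_center 0.64 [272.9 346.6] [0.4333 0.2874 0.018 ]
side knob 0.69 [332.5 175.5] [ 0.5522 -0.2656  0.119 ]
side knob 0.47 [327.3 306.1] [0.3478 0.2469 0.119 ]
side crank_axis 0.9 [326.6 182.8] [ 0.5473 -0.2115  0.119 ]
side stop_block 0.84 [291.9 242.3] [0.5405 0.0084 0.052 ]
side stop_block 0.38 [305.6 241.2] [ 0.5133 -0.0113  0.052 ]
side clamp 0.67 [308.3 240.8] [ 0.5425 -0.0893  0.    ]
side clamp 0.48 [333.8 175.8] [ 0.648  -0.5213  0.    ]
side jaw 0.67 [308.2 234.7] [ 0.5356 -0.0732  0.03  ]
side jaw 0.43 [326.1 181.7] [ 0.6268 -0.3999  0.03  ]
side big_padlock 0.64 [214.5 349.6] [0.5346 0.3319 0.    ]
side big_padlock 0.25 [213.  405.4] [0.4649 0.4283 0.    ]
side lock 0.9 [281.8, 364.7, 9.0, 38.1] [0.365 0.356 0.033] [ 0.349  0.297 -0.001] [0.399 0.373 0.06 ]
side lock 0.82 [258.1, 327.6, 21.7, 34.2] [0.439 0.294 0.03 ] [ 0.417  0.247 -0.001] [0.489 0.308 0.06 ]
side lock 0.67 [185.1, 283.4, 21.5, 22.8] [0.65  0.248 0.029] [0.634 0.225 0.003] [0.674 0.264 0.039]
top lock_center 0.6 [170.  261.2] [0.4283 0.2868 0.018 ]
top lock_center 0.59 [149.2 279.2] [0.3767 0.3475 0.018 ]
top knob 0.43 [360.5 207.6] [ 0.5561 -0.2707  0.119 ]
top crank_axis 0.77 [344.3 209.9] [ 0.5508 -0.2248  0.119 ]
top stop_block 0.92 [253.6 224.2] [0.5281 0.0329 0.052 ]
top clamp 0.73 [295.6 219.8] [ 0.5465 -0.0948  0.    ]
top jaw 0.55 [293.8 222.5] [ 0.5334 -0.0872  0.03  ]
top big_padlock 0.88 [156.8 224.7] [0.5429 0.3357 0.    ]
top lock 0.51 [140.4, 275.0, 19.5, 13.8] [0.372 0.344 0.032] [ 0.351  0.322 -0.001] [0.392 0.384 0.061]
top lock 0.47 [161.8, 248.1, 18.4, 17.4] [0.445 0.284 0.034] [ 0.422  0.271 -0.002] [0.473 0.314 0.061]
```

View pics/ct.png

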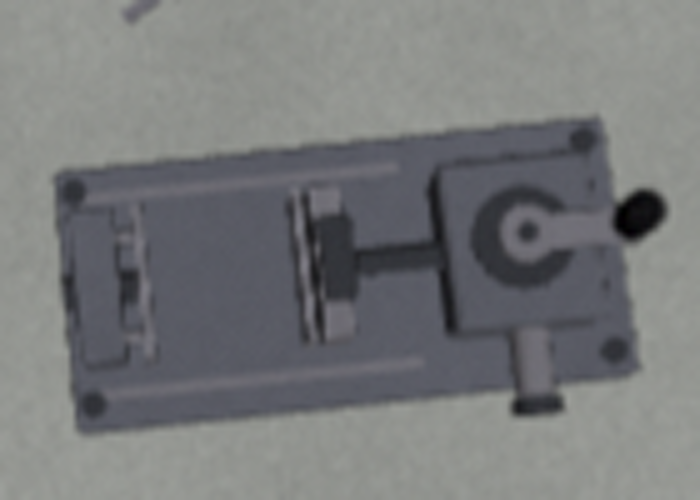

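View pics/lt.png

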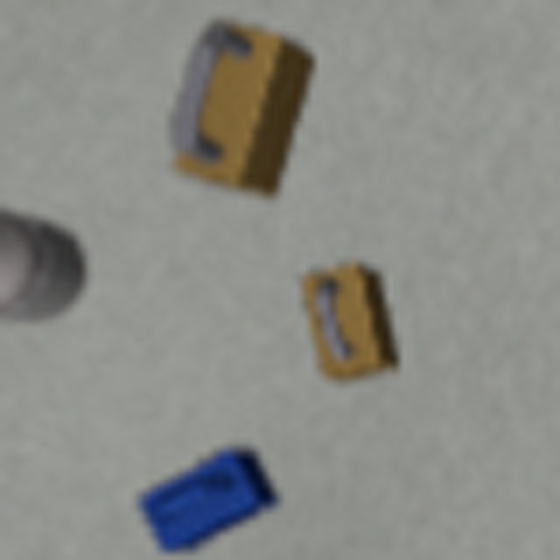

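View pics/cs.png

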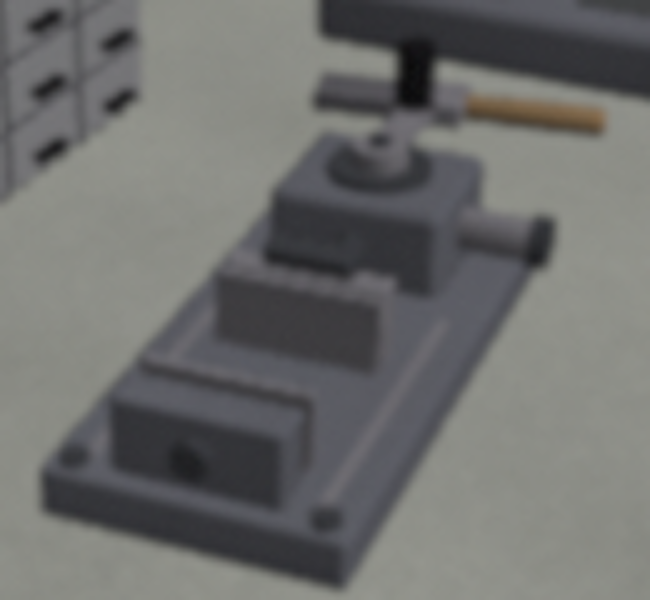

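View pics/ls.png

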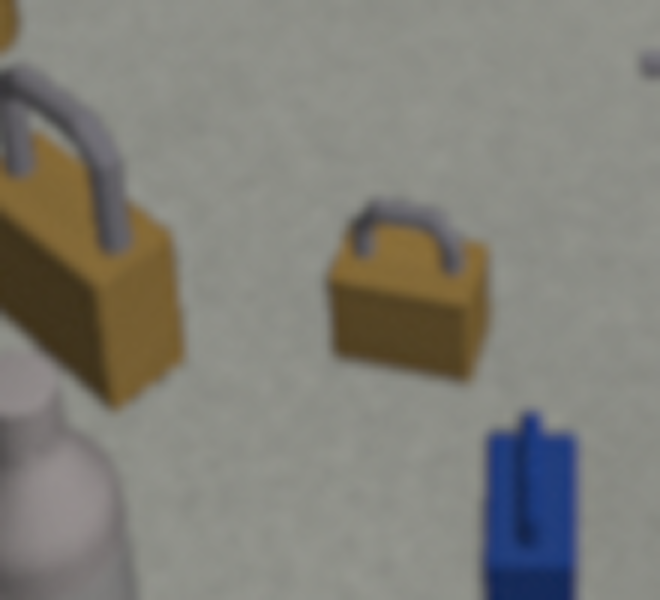

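```bash
cat >> h.py <<'E'
def rect(P2):
    (c,s,a)=cv2.minAreaRect(P2.astype(np.float32)*1000); return np.round(c,1),np.round(s,1),round(a,1)
E
python3 - <<'E'
from h import *
print(arm.observe()["clock"])
for n in("side","top"):
    im,d=optics.get_image(n); np.save(f"{n}_d.npy",d)
    P=cloud(n,d)
    print(n,"table z",np.median(P[(abs(P[:,0]-.45)<.05)&(abs(P[:,1]-.12)<.05),2]))
    # lock
    m=(abs(P[:,0]-.445)<.05)&(abs(P[:,1]-.285)<.04)
    for lo,hi in((.028,.042),(.048,.07)):
        q=P[m&(P[:,2]>lo)&(P[:,2]<hi)]; print("lock z",lo,len(q),q.mean(0).round(4),rect(q[:,:2]))
    # clamp bed
    m=(abs(P[:,0]-.545)<.14)&(abs(P[:,1]+.115)<.21)
    q=P[m&(P[:,2]>.024)&(P[:,2]<.036)]; print("bed",len(q),np.median(q[:,2]),rect(q[:,:2]))
    q=P[m&(P[:,2]>.078)&(P[:,2]<.086)]; print("housing",len(q),rect(q[:,:2]))
    q=P[m&(P[:,2]>.102)]; print("knob",len(q),q.mean(0).round(4),q.max(0).round(4),rect(q[:,:2]))
    q=P[m&(P[:,2]>.065)&(P[:,2]<.08)&(P[:,1]<-.05)&(P[:,1]>-.13)]; print("jaw",len(q),q.mean(0).round(4),rect(q[:,:2]),np.percentile(q[:,2],90))
    q=P[m&(P[:,2]>.065)&(P[:,2]<.08)&(P[:,1]>-.02)]; print("stop",len(q),q.mean(0).round(4),rect(q[:,:2]))
E
```

```text
1.0
side table z 0.0016974825907475344
lock z 0.028 318 [0.4398 0.293  0.0353] (array([441.8, 289.3]), array([45. , 28.8]), 15.5)
lock z 0.048 82 [0.4413 0.2903 0.0552] (array([442.7, 289.7]), array([32.4,  7.8]), 12.0)
bed 1866 0.029924197277340026 (array([540.1, -96.2]), array([160.9, 307.3]), 4.6)
housing 409 (array([ 545.6, -174.6]), array([100.7, 162.3]), 6.1)
knob 117 [ 0.5515 -0.2636  0.1206] [ 0.566  -0.2098  0.1385] (array([ 549.5, -247.8]), array([23.4, 73.5]), 9.8)
jaw 265 [ 0.5376 -0.0929  0.0728] (array([540.5, -96.4]), array([89.9, 31. ]), 7.7) 0.07630048048269651
stop 480 [0.529  0.0273 0.0719] (array([530.9,  24.2]), array([90.6, 46.8]), 5.6)
top table z 0.0007978419864809183
lock z 0.028 112 [0.4447 0.2854 0.0363] (array([445.7, 287.5]), array([44.9, 25.5]), 14.4)
lock z 0.048 27 [0.4443 0.2871 0.0567] (array([445.9, 287.7]), array([32.9,  7. ]), 12.9)
bed 3662 0.030519202592267702 (array([ 542.6, -116.9]), array([160.6, 339.9]), 4.4)
housing 716 (array([ 542.4, -110.4]), array([ 99.8, 301.7]), 4.2)
knob 110 [ 0.5525 -0.2604  0.125 ] [ 0.5654 -0.2009  0.1419] (array([ 550.7, -244.2]), array([26.7, 86.9]), 2.7)
jaw 208 [ 0.5393 -0.0981  0.0741] (array([ 541.7, -105.8]), array([90.3, 38.1]), 4.3) 0.07779132593241392
stop 339 [0.5309 0.0255 0.0742] (array([532.2,  22.3]), array([90.3, 42.7]), 4.3)
```

```bash
python3 - <<'E'
from h import *
s=arm.observe(); M=R.from_rotvec(s["ee_rot"]).as_matrix(); print(M.round(3),s["position"])
for n in("side","top"):
    P=cloud(n,np.load(f"{n}_d.npy"))
    m=(abs(P[:,0]-.545)<.14)&(P[:,1]<-.235)&(P[:,1]>-.32)
    for lo,hi in ((.1,.13),(.130,.145)):
        q=P[m&(P[:,2]>lo)&(P[:,2]<hi)]; print(n,"knob",len(q),q.mean(0).round(4),rect(q[:,:2]))
    m=(abs(P[:,0]-.46)<.10)&(P[:,1]>.345)&(P[:,1]<.48)
    for lo in(.01,.04,.06,.07,.08,.09,.1,.11):
        q=P[m&(P[:,2]>lo)&(P[:,2]<lo+.012)]
        if len(q)>3:print("oil",lo,len(q),q.min(0).round(3),q.max(0).round(3))
    m=(abs(P[:,0]-.54)<.06)&(P[:,1]>.27)&(P[:,1]<.40)
    for lo,hi in((.045,.06),(.07,.11)):
        q=P[m&(P[:,2]>lo)&(P[:,2]<hi)]; print("big",lo,len(q),q.min(0).round(3),q.max(0).round(3),rect(q[:,:2]))
    # clamp frame
    a=np.deg2rad(4.4); o=np.array([.5403,-.0870]); ex=np.array([np.cos(a),np.sin(a)]); ey=np.array([-np.sin(a),np.cos(a)])
    C=np.c_[(P[:,:2]-o)@ex,(P[:,:2]-o)@ey,P[:,2]]
    m=(abs(C[:,0])<43)&(abs(C[:,0])<.04)&(C[:,2]>.055)&(C[:,2]<.082)&(C[:,1]>-.04)&(C[:,1]<.15)
    q=C[m]; h=np.histogram(q[:,1]*1000,bins=np.arange(-40,152,4)); print([(int(b),int(k)) for k,b in zip(*h) if k])
E
```

```text
[[-0.     0.959  0.285]
 [-0.     0.285 -0.959]
 [-1.    -0.     0.   ]] [ 0.17797213 -0.59912575  0.2267506 ]
side knob 79 [ 0.5515 -0.2671  0.1148] (array([ 550.5, -270.5]), array([25.6, 18.5]), 37.7)
side knob 35 [ 0.552  -0.2694  0.1349] (array([ 552.4, -271.8]), array([20.2, 22.3]), 22.6)
oil 0.01 241 [0.36  0.345 0.01 ] [0.553 0.453 0.022]
oil 0.04 269 [0.36  0.346 0.04 ] [0.554 0.453 0.052]
oil 0.06 210 [0.366 0.345 0.06 ] [0.513 0.453 0.072]
oil 0.07 300 [0.449 0.345 0.07 ] [0.513 0.45  0.082]
oil 0.08 167 [0.455 0.345 0.08 ] [0.513 0.446 0.092]
oil 0.09 55 [0.459 0.345 0.09 ] [0.512 0.441 0.102]
oil 0.1 173 [0.459 0.42  0.1  ] [0.48  0.441 0.112]
oil 0.11 105 [0.459 0.42  0.11 ] [0.48  0.44  0.114]
big 0.045 494 [0.499 0.314 0.045] [0.57  0.357 0.06 ] (array([533.8, 335.6]), array([30.9, 68.1]), 75.4)
big 0.07 236 [0.507 0.326 0.07 ] [0.562 0.347 0.102] (array([534.2, 335.3]), array([10.4, 56.2]), 76.2)
[(-28, 3), (-24, 11), (-20, 8), (-16, 27), (-12, 56), (-8, 15), (-4, 62), (0, 150), (4, 10), (84, 1), (88, 12), (92, 100), (96, 27), (104, 6), (108, 21), (112, 27), (116, 34)
[... 415 characters left out ...]
7 92 [0.451 0.407 0.07 ] [0.492 0.446 0.082]
oil 0.08 47 [0.457 0.411 0.08 ] [0.488 0.436 0.091]
oil 0.09 7 [0.464 0.418 0.091] [0.477 0.424 0.102]
oil 0.1 49 [0.462 0.416 0.1  ] [0.482 0.437 0.112]
oil 0.11 30 [0.462 0.416 0.11 ] [0.479 0.436 0.114]
big 0.045 176 [0.503 0.313 0.045] [0.57  0.353 0.06 ] (array([535.7, 331.7]), array([29.6, 63. ]), 75.2)
big 0.07 81 [0.511 0.322 0.07 ] [0.56  0.344 0.104] (array([535.6, 333.1]), array([11.5, 52.2]), 73.7)
[(-40, 7), (-36, 4), (-28, 13), (-24, 14), (-20, 10), (-16, 17), (-12, 42), (-8, 35), (-4, 45), (0, 6), (88, 39), (92, 28), (96, 10), (100, 15), (104, 34), (108, 38), (112, 38), (116, 33), (120, 41), (124, 37), (128, 28), (132, 8), (136, 7)]
```

```bash
cat > plan.py <<'E'
import numpy as np, json, sys
def load(): return json.load(open("cmd.json"))
def axes(th):
    t=np.deg2rad(th); return np.array([[0,0,-1],[-np.sin(t),np.cos(t),0],[np.cos(t),np.sin(t),0]])
def plan(targets,opens,dry=False):
    """targets: list of 8k (x,y,z mm, yaw deg); prints calls; updates ledger"""
    c=load()
    for k in range(0,len(targets),8):
        A=axes(c[3]); rows=[]
        for t,o in zip(targets[k:k+8],opens[k:k+8]):
            d=np.round(A@(np.array(t[:3])-c[:3]),1); a=round(c[3]-t[3],1)
            rows.append([float(x) for x in d]+[a,0,0,o])
        last=rows[-1]; p=np.array(c[:3])+A.T@np.array(last[:3]); c=[*map(float,p),c[3]-last[3]]
        print("["+",".join(json.dumps(r).replace(" ","").replace(".0,",",") for r in rows)+"]")
    print("end",np.round(c,1))
    if not dry: json.dump(c,open("cmd.json","w"))
def path(way,n,ease=True):
    """way: list of (x,y,z,yaw) starting after the commanded; n rows"""
    w=np.array([load()]+[list(x) for x in way],float)
    s=np.r_[0,np.cumsum(np.linalg.norm(np.diff(w[:,:3],axis=0),axis=1)+1e-6)]
    u=np.arange(1,n+1)/n
    if ease:
        r=2.5/n  # trapezoid
        f=lambda u: np.where(u<r,u*u/(2*r),np.where(u>1-r,(1-r)-(1-u)**2/(2*r),u-r/2))/(1-r)
        u=f(u)
    return np.array([np.interp(u*s[-1],s,w[:,i]) for i in range(4)]).T
E
echo '[178,-599,226.8,-73.4]' > cmd.json
python3 - <<'E'
from plan import *
plan(path([(480,-150,240,-74.5),(443.7,288.4,130,-76.5)],24+2),[60]*26,1)
plan(path([(480,-150,240,-74.5),(443.7,288.4,130,-76.5)],32)[:],[60]*32)
E
```

```text
[[-0.2,6.5,-5.4,0,0,0,60],[-0.8,26.1,-21.5,0.1,0,0,60],[-1.8,57.2,-47.1,0.2,0,0,60],[-2.8,89.8,-74,0.2,0,0,60],[-3.9,122.5,-100.9,0.3,0,0,60],[-4.9,155.2,-127.8,0.4,0,0,60],[-5.9,187.8,-154.7,0.5,0,0,60],[-7,220.5,-181.6,0.6,0,0,60]]
[[-1,32.4,-27.2,0.1,0,0,60],[-2,64.7,-54.5,0.2,0,0,60],[-3.1,97.1,-81.7,0.2,0,0,60],[-4.1,129.5,-109,0.3,0,0,60],[-5.1,161.9,-136.2,0.4,0,0,60],[-6.2,194.3,-163.4,0.5,0,0,60],[3.7,203.2,-203.2,0.7,0,0,60],[14,211.2,-243.5,0.9,0,0,60]]
[[10.2,7.4,-40.4,0.2,0,0,60],[20.5,14.8,-80.8,0.3,0,0,60],[30.8,22.2,-121.2,0.5,0,0,60],[41,29.6,-161.6,0.7,0,0,60],[51.3,37,-202,0.9,0,0,60],[61.6,44.4,-242.4,1.1,0,0,60],[71.8,51.7,-282.8,1.3,0,0,60],[81.6,58.8,-321.1,1.5,0,0,60]]
[[6.1,3.8,-24.4,0.1,0,0,60],[8.2,5,-32.5,0.1,0,0,60]]
end [443.7 288.4 130.  -76.5]
[[-0.2,5.2,-4.3,0,0,0,60],[-0.7,20.8,-17.1,0.1,0,0,60],[-1.4,45.5,-37.5,0.1,0,0,60],[-2.3,71.6,-58.9,0.2,0,0,60],[-3.1,97.6,-80.4,0.3,0,0,60],[-3.9,123.6,-101.8,0.3,0,0,60],[-4.7,149.6,-123.2,0.4,0,0,60],[-5.6,175.6,-144.7,0.5,0,0,60]]
[[-0.8,25.9,-21.6,0,0,0,60],[-1.6,51.7,-43.3,0.1,0,0,60],[-2.4,77.5,-64.9,0.2,0,0,60],[-3.2,103.4,-86.6,0.2,0,0,60],[-4.1,129.2,-108.2,0.3,0,0,60],[-4.9,155,-129.9,0.4,0,0,60],[-5.7,180.9,-151.6,0.4,0,0,60],[-6.5,206.7,-173.2,0.5,0,0,60]]
[[-0.9,25.6,-21.9,0.1,0,0,60],[4.6,37.7,-50.9,0.2,0,0,60],[12.8,43.9,-83,0.4,0,0,60],[21,50,-115.2,0.5,0,0,60],[29.1,56.2,-147.3,0.6,0,0,60],[37.3,62.4,-179.4,0.8,0,0,60],[45.5,68.5,-211.5,0.9,0,0,60],[53.7,74.7,-243.7,1.1,0,0,60]]
[[8.2,5.5,-32.2,0.1,0,0,60],[16.3,11.1,-64.4,0.3,0,0,60],[24.5,16.6,-96.7,0.4,0,0,60],[32.7,22.2,-128.9,0.6,0,0,60],[40.9,27.7,-161.2,0.7,0,0,60],[48.7,33,-191.8,0.9,0,0,60],[53.6,36.3,-211.1,1,0,0,60],[55.2,37.5,-217.6,1,0,0,60]]
end [443.7 288.4 130.  -76.5]
```

Candidates: big brass (212,338), blue (288,384) and the cylinder (194,294), all in the side picture. I choose the small brass padlock at side (268,345), which is top (170,256); both close crops above confirm it.

Request:
send_rows([
  [[-0.2,5.2,-4.3,0,0,0,60],[-0.7,20.8,-17.1,0.1,0,0,60],[-1.4,45.5,-37.5,0.1,0,0,60],[-2.3,71.6,-58.9,0.2,0,0,60],[-3.1,97.6,-80.4,0.3,0,0,60],[-3.9,123.6,-101.8,0.3,0,0,60],[-4.7,149.6,-123.2,0.4,0,0,60],[-5.6,175.6,-144.7,0.5,0,0,60]],
])

```text
clock: 1.9
position: [0.3059, -0.4087, 0.2325]
ee_rot: [1.0, 1.329, -1.0]
force: [0.7, 0.4, 0.3]
width: 0.602
```

Request:
send_rows([
  [[-0.8,25.9,-21.6,0,0,0,60],[-1.6,51.7,-43.3,0.1,0,0,60],[-2.4,77.5,-64.9,0.2,0,0,60],[-3.2,103.4,-86.6,0.2,0,0,60],[-4.1,129.2,-108.2,0.3,0,0,60],[-4.9,155,-129.9,0.4,0,0,60],[-5.7,180.9,-151.6,0.4,0,0,60],[-6.5,206.7,-173.2,0.5,0,0,60]],
])

```text
clock: 2.7
position: [0.4564, -0.1852, 0.2391]
ee_rot: [1.007, 1.325, -1.007]
force: [0.2, -1.0, 0.4]
width: 0.603
```

Request:
send_rows([
  [[-0.9,25.6,-21.9,0.1,0,0,60],[4.6,37.7,-50.9,0.2,0,0,60],[12.8,43.9,-83,0.4,0,0,60],[21,50,-115.2,0.5,0,0,60],[29.1,56.2,-147.3,0.6,0,0,60],[37.3,62.4,-179.4,0.8,0,0,60],[45.5,68.5,-211.5,0.9,0,0,60],[53.7,74.7,-243.7,1.1,0,0,60]],
])

```text
clock: 3.5
position: [0.4621, 0.0695, 0.185]
ee_rot: [1.022, 1.317, -1.021]
force: [1.3, 0.2, 0.7]
width: 0.601
```

Request:
send_rows([
  [[8.2,5.5,-32.2,0.1,0,0,60],[16.3,11.1,-64.4,0.3,0,0,60],[24.5,16.6,-96.7,0.4,0,0,60],[32.7,22.2,-128.9,0.6,0,0,60],[40.9,27.7,-161.2,0.7,0,0,60],[48.7,33,-191.8,0.9,0,0,60],[53.6,36.3,-211.1,1,0,0,60],[55.2,37.5,-217.6,1,0,0,60]],
])

```text
clock: 4.3
position: [0.4433, 0.2906, 0.1296]
ee_rot: [1.032, 1.314, -1.032]
force: [0.3, -0.0, 0.2]
width: 0.599
```

```bash
python3 - <<'E'
from plan import *
plan(path([(443.7,288.4,7,-76.5)],8),[60]*8)
E
```

```text
[[4.5,-0,0,0,0,0,60],[17.9,-0,0,0,0,0,60],[39.1,-0,0,0,0,0,60],[61.5,-0,0,0,0,0,60],[83.9,-0,0,0,0,0,60],[105.1,-0,0,0,0,0,60],[118.5,-0,0,0,0,0,60],[123,-0,0,0,0,0,60]]
end [443.7 288.4   7.  -76.5]
```

```bash
python3 - <<'E'
from h import *
im,d=optics.get_image("side"); crop("side",im,265,330,120,100,6,"ls2.png")
print(arm.observe()["position"], arm.observe()["clock"])
E
```

```text
[0.44356592 0.2902266  0.12961348] 4.35
```

View pics/ls2.png

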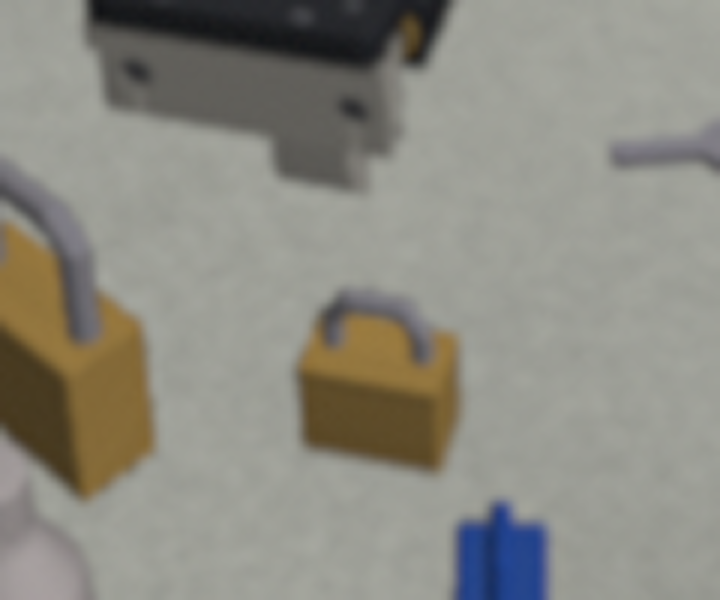

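The gripper is above the padlock at crop (380,380), the pad (at 320,160) in line with it, nothing in the way.

Request:
send_rows([
  [[5,0,0.5,0,0,0,60],[18,0,1,0,0,0,60],[39,0,1.5,0,0,0,60],[61,0,2,0,0,0,60],[84,0,2,0,0,0,60],[105,0,2,0,0,0,60],[118,0,2,0,0,0,60],[122.5,0,2,0,0,0,60]],
])

```text
clock: 5.15
position: [0.4445, 0.2845, 0.0059]
ee_rot: [1.033, 1.311, -1.038]
force: [0.4, -0.4, 0.4]
width: 0.599
```

Request:
send_rows([
  [[0,0,0,0,0,0,50],[0,0,0,0,0,0,40],[0,0,0,0,0,0,30],[0,0,0,0,0,0,20],[0,0,0,0,0,0,15],[0,0,0,0,0,0,10],[0,0,0,0,0,0,10],[0,0,0,0,0,0,10]],
], grip_force=25)

```text
clock: 5.95
position: [0.4456, 0.2869, 0.0082]
ee_rot: [1.036, 1.311, -1.033]
force: [-0.1, 1.2, 7.1]
width: 0.277
```

```bash
python3 - <<'E'
from h import *
im,d=optics.get_image("side"); crop("side",im,265,330,120,100,6,"ls3.png")
s=arm.observe();print(s["position"],s["ee_rot"], s["clock"],s["width"]*92,s["force"])
M=R.from_rotvec(s["ee_rot"]).as_matrix();print(np.rad2deg(np.arctan2(M[1,2],M[0,2])),M[:,0])
E
```

```text
[0.44557897 0.28686087 0.00820699] [ 1.03583738  1.31084808 -1.03289657] 6.0 26.167177507098256 [-0.36608287  1.1998148   6.59335516]
-76.54046891144338 [ 0.00136017  0.00116989 -0.99999839]
```

View pics/ls3.png

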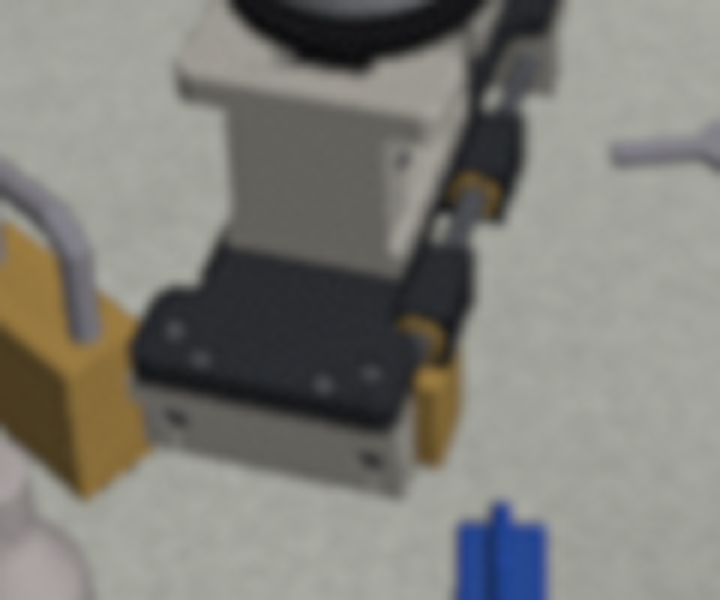

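```bash
echo '[445,286.9,7.2,-76.5]' > cmd.json; python3 - <<'E'
from plan import *
plan(path([(445,286.9,130,-76.5),(536.5,-43.5,130,-85.6)],24),[10]*24)
E
```

```text
[[-4.3,0,0,0,0,0,10],[-17.3,0,0,0,0,0,10],[-37.9,0,0,0,0,0,10],[-59.6,0,0,0,0,0,10],[-81.2,0,0,0,0,0,10],[-102.9,0,0,0,0,0,10],[-122.8,0.1,1.7,0,0,0,10],[-122.8,0.8,23.4,0.6,0,0,10]]
[[0,1,21.6,0.6,0,0,10],[0,2,43.2,1.2,0,0,10],[0,2.9,64.9,1.7,0,0,10],[0,3.9,86.5,2.3,0,0,10],[0,4.9,108.2,2.9,0,0,10],[0,5.9,129.8,3.5,0,0,10],[0,6.8,151.4,4,0,0,10],[0,7.8,173.1,4.6,0,0,10]]
[[0,2.7,21.4,0.6,0,0,10],[0,5.4,42.9,1.2,0,0,10],[0,8.1,64.4,1.7,0,0,10],[0,10.8,85.9,2.3,0,0,10],[0,13.5,107.4,2.9,0,0,10],[0,16.1,127.8,3.4,0,0,10],[0,17.7,140.7,3.8,0,0,10],[0,18.3,145,3.9,0,0,10]]
end [536.5 -43.5 130.  -85.6]
```

The fingers hold the padlock at 26.2 mm, its own thickness; the brass side shows below them at crop (435,410).

Request:
send_rows([
  [[-4.3,0,0,0,0,0,10],[-17.3,0,0,0,0,0,10],[-37.9,0,0,0,0,0,10],[-59.6,0,0,0,0,0,10],[-81.2,0,0,0,0,0,10],[-102.9,0,0,0,0,0,10],[-122.8,0.1,1.7,0,0,0,10],[-122.8,0.8,23.4,0.6,0,0,10]],
])

```text
clock: 6.8
position: [0.4515, 0.2671, 0.1338]
ee_rot: [1.044, 1.308, -1.035]
force: [0.4, 0.1, -3.9]
width: 0.283
```

Request:
send_rows([
  [[0,1,21.6,0.6,0,0,10],[0,2,43.2,1.2,0,0,10],[0,2.9,64.9,1.7,0,0,10],[0,3.9,86.5,2.3,0,0,10],[0,4.9,108.2,2.9,0,0,10],[0,5.9,129.8,3.5,0,0,10],[0,6.8,151.4,4,0,0,10],[0,7.8,173.1,4.6,0,0,10]],
])

```text
clock: 7.6
position: [0.497, 0.0954, 0.1308]
ee_rot: [1.103, 1.274, -1.103]
force: [0.7, 0.7, -3.1]
width: 0.279
```

Request:
send_rows([
  [[0,2.7,21.4,0.6,0,0,10],[0,5.4,42.9,1.2,0,0,10],[0,8.1,64.4,1.7,0,0,10],[0,10.8,85.9,2.3,0,0,10],[0,13.5,107.4,2.9,0,0,10],[0,16.1,127.8,3.4,0,0,10],[0,17.7,140.7,3.8,0,0,10],[0,18.3,145,3.9,0,0,10]],
])

```text
clock: 8.4
position: [0.5362, -0.046, 0.1305]
ee_rot: [1.154, 1.243, -1.155]
force: [0.9, 1.0, -3.7]
width: 0.284
```

```bash
python3 - <<'E'
from h import *
im,d=optics.get_image("side"); crop("side",im,310,210,150,150,4,"s4.png")
im,d=optics.get_image("top"); crop("top",im,290,210,150,130,4,"t4.png")
s=arm.observe();print(s["position"], s["clock"],s["width"]*92,s["force"])
M=R.from_rotvec(s["ee_rot"]).as_matrix();print(np.rad2deg(np.arctan2(M[1,2],M[0,2])),M[:,0])
E
```

```text
[ 0.53608377 -0.04444872  0.13036682] 8.5 26.294571163111918 [ 0.44492417  0.71679597 -2.41389604]
-85.68710834266491 [-2.51191710e-04  1.61432727e-04 -9.99999955e-01]
```

View pics/s4.png

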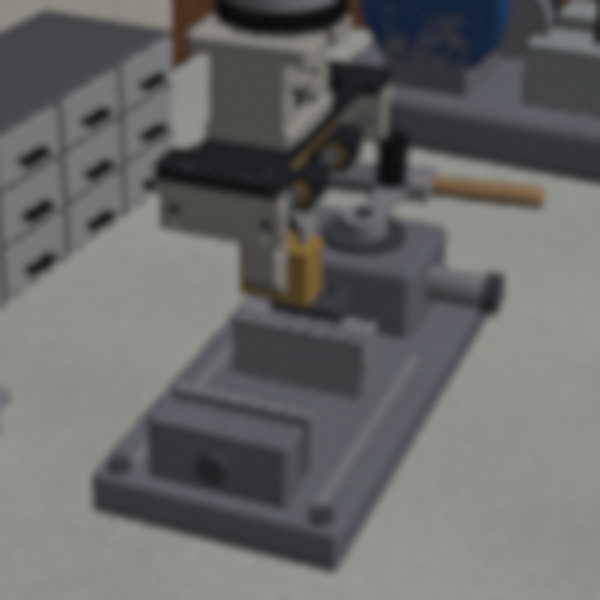

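View pics/t4.png

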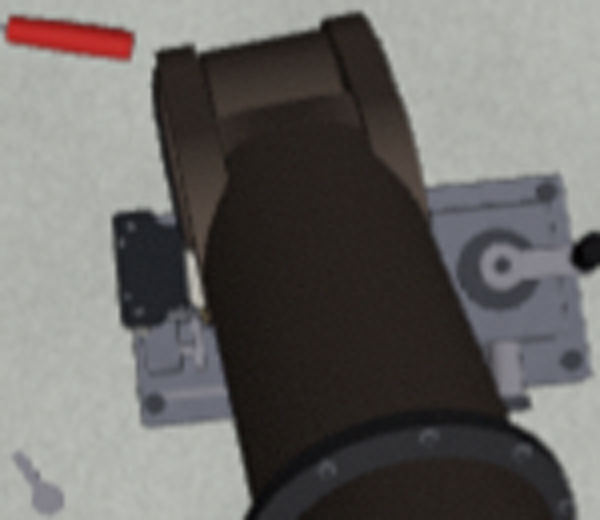

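Side: the padlock hangs upright in the fingers at crop (305,270), in line with the gap between the jaw (300,350) and the stop (240,400); lower it.

Request:
send_rows([
  [[4,0,0,0,0,0,10],[15,0,0,0,0,0,10],[31,0,0,0,0,0,10],[48,0,0,0,0,0,10],[65,0,0,0,0,0,10],[78,0,0,0,0,0,10],[86,0,0,0,0,0,10],[89,0,0,0,0,0,10]],
])

```text
clock: 9.3
position: [0.5357, -0.044, 0.0402]
ee_rot: [1.152, 1.246, -1.154]
force: [-1.0, 0.8, -3.8]
width: 0.28
```

Request:
send_rows([
  [[0.5,0,0,0,0,0,10],[1,0,0,0,0,0,10],[1.5,0,0,0,0,0,10],[2,0,0,0,0,0,10],[2.5,0,0,0,0,0,10],[3,0,0,0,0,0,10],[3,0,0,0,0,0,10],[3,0,0,0,0,0,10]],
])

```text
clock: 10.1
position: [0.5363, -0.0444, 0.0383]
ee_rot: [1.153, 1.244, -1.153]
force: [0.4, 0.7, -2.3]
width: 0.28
```

Request:
send_rows([
  [[0.3,0,0,0,0,0,10],[0.6,0,0,0,0,0,10],[0.9,0,0,0,0,0,10],[1.2,0,0,0,0,0,10],[1.2,0,0,0,0,0,10],[1.2,0,0,0,0,0,10],[1.2,0,0,0,0,0,10],[1.2,0,0,0,0,0,10]],
])

```text
clock: 10.9
position: [0.5364, -0.0445, 0.0382]
ee_rot: [1.153, 1.243, -1.153]
force: [-6.2, 0.1, 14.3]
width: 0.279
```

```bash
python3 - <<'E'
from h import *
im,d=optics.get_image("side"); crop("side",im,300,220,110,110,5,"s5.png")
s=arm.observe();print(s["position"], s["clock"],s["width"]*92,s["force"])
E
```

```text
[ 0.53633607 -0.04441589  0.03817542] 10.95 25.983702533603935 [-5.50660015 -0.20547028 13.80339725]
```

View pics/s5.png

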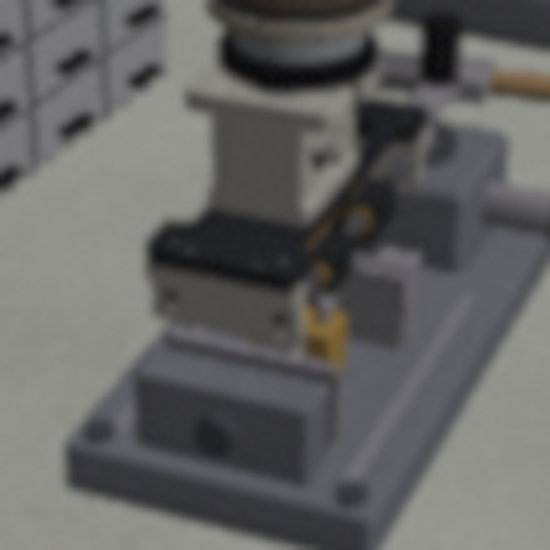

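Down on the bed, 14 N up force, padlock at crop (325,345) between jaw and stop. Release narrowly, then rise.

Request:
send_rows([
  [[-0.8,0,0,0,0,0,30],[-0.8,0,0,0,0,0,32],[-0.8,0,0,0,0,0,34],[-0.8,0,0,0,0,0,37],[-0.8,0,0,0,0,0,38],[-0.8,0,0,0,0,0,38],[-3,0,0,0,0,0,38],[-10,0,0,0,0,0,38]],
])

```text
clock: 11.75
position: [0.5358, -0.0444, 0.0468]
ee_rot: [1.153, 1.245, -1.154]
force: [-0.4, -0.1, -0.5]
width: 0.38
```

Request:
send_rows([
  [[-10,0,0,0,0,0,38],[-25,0,0,0,0,0,38],[-45,0,0,0,0,0,38],[-70,0,0,0,0,0,38],[-95,0,0,0,0,0,45],[-120,0,0,0,0,0,60],[-135,0,0,0,0,0,70],[-140,0,0,0,0,0,70]],
])

```text
clock: 12.55
position: [0.5373, -0.0443, 0.1897]
ee_rot: [1.155, 1.241, -1.151]
force: [0.1, -0.2, -0.8]
width: 0.659
```

```bash
python3 - <<'E'
from h import *
im,d=optics.get_image("side"); crop("side",im,300,220,110,110,5,"s6.png")
P=cloud("side",d); m=(abs(P[:,0]-.54)<.05)&(abs(P[:,1]+.045)<.03)&(P[:,2]>.06)&(P[:,2]<.095)
P=P[m]; print(np.c_[P[P[:,2]>.078].mean(0)],rect(P[(P[:,2]>.079)][:,:2]))
s=arm.observe();print(s["position"], s["clock"],s["width"]*92,s["force"])
E
```

```text
[[ 0.53175674]
 [-0.04228642]
 [ 0.08413789]] (array([533.4, -42.4]), array([29. ,  7.4]), 7.5)
[ 0.5371398  -0.04436387  0.18927252] 12.6 62.873737671494936 [0.2022719  0.42251853 0.97008408]
```

View pics/s6.png

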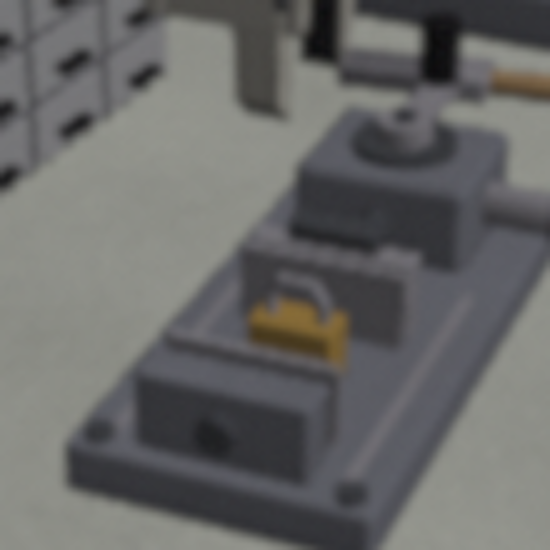

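The padlock stands alone on the bed, shackle up, at crop (300,325), broad faces to jaw and stop. Now the knob (440,45).

```bash
python3 - <<'E'
from h import *
for n in("side","top"):
    P=cloud(n,np.load(f"{n}_d.npy"))
    r=np.hypot(P[:,0]-.5503,P[:,1]+.2166)
    for a,b in((0,.01),(.01,.02),(.02,.03),(.03,.045)):
        q=P[(r>=a)&(r<b)&(P[:,2]>.05)]; print(n,a,np.percentile(q[:,2],[50,90,99,100]).round(4))
E
echo '[537.1,-44.3,189.5,-85.6]' > cmd.json; python3 - <<'E'
from plan import *
plan(path([(554.7,-276,180,-85.6)],8),[50]*8)
plan(path([(554.7,-276,106,-85.6)],8),[50]*8)
E
```

```text
side 0 [0.1013 0.1034 0.1039 0.104 ]
side 0.01 [0.0947 0.0997 0.101  0.1013]
side 0.02 [0.0872 0.0957 0.0976 0.0977]
side 0.03 [0.0821 0.0897 0.1202 0.1383]
top 0 [0.1015 0.1052 0.106  0.1061]
top 0.01 [0.0976 0.1013 0.1033 0.1041]
top 0.02 [0.0877 0.0949 0.099  0.1   ]
top 0.03 [0.0829 0.0879 0.0983 0.1013]
[[0.3,-0,8.4,0,0,0,50],[1.4,-0,33.8,0,0,0,50],[3,-0.1,73.9,0,0,0,50],[4.8,-0.1,116.2,0,0,0,50],[6.5,-0.2,158.4,0,0,0,50],[8.1,-0.2,198.6,0,0,0,50],[9.2,-0.2,223.9,0,0,0,50],[9.5,-0.2,232.4,0,0,0,50]]
end [ 554.7 -276.   180.   -85.6]
[[2.7,-0,-0,0,0,0,50],[10.8,-0,-0,0,0,0,50],[23.5,-0,-0,0,0,0,50],[37,-0,-0,0,0,0,50],[50.5,-0,-0,0,0,0,50],[63.2,-0,-0,0,0,0,50],[71.3,-0,-0,0,0,0,50],[74,-0,-0,0,0,0,50]]
end [ 554.7 -276.   106.   -85.6]
```

Request:
send_rows([
  [[0.3,0,8.4,0,0,0,50],[1.4,0,33.8,0,0,0,50],[3,-0.1,73.9,0,0,0,50],[4.8,-0.1,116.2,0,0,0,50],[6.5,-0.2,158.4,0,0,0,50],[8.1,-0.2,198.6,0,0,0,50],[9.2,-0.2,223.9,0,0,0,50],[9.5,-0.2,232.4,0,0,0,50]],
])

```text
clock: 13.4
position: [0.5518, -0.2806, 0.1757]
ee_rot: [1.155, 1.243, -1.159]
force: [-0.1, -0.5, 0.3]
width: 0.503
```

```bash
python3 - <<'E'
from h import *
im,d=optics.get_image("side"); crop("side",im,325,190,110,110,5,"s7.png")
s=arm.observe();print(s["position"], s["clock"],s["width"]*92,s["force"])
M=R.from_rotvec(s["ee_rot"]).as_matrix();print(np.rad2deg(np.arctan2(M[1,2],M[0,2])),M[:,0])
E
```

```text
[ 0.55217707 -0.27996715  0.17584733] 13.45 45.92523158556474 [ 0.10409472 -1.75219707 -0.63195485]
-85.90810211900234 [-2.50761764e-03 -5.40099134e-04 -9.99996710e-01]
```

View pics/s7.png

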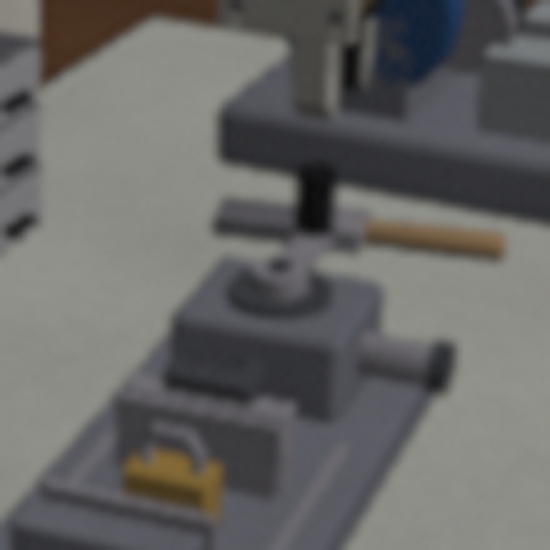

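The open fingers hang right above the knob (crop 315,195). Descend.

Request:
send_rows([
  [[0,0,0,0,0,0,50],[6,0,0,0,0,0,50],[18,0,0,0,0,0,50],[33,0,0,0,0,0,50],[48,0,0,0,0,0,50],[60,0,0,0,0,0,50],[67,0,0,0,0,0,50],[70,0,0,0,0,0,50]],
])

```text
clock: 14.25
position: [0.5534, -0.2755, 0.1066]
ee_rot: [1.153, 1.246, -1.153]
force: [0.6, 0.4, 0.5]
width: 0.499
```

```bash
python3 - <<'E'
from h import *
s=arm.observe();print(s["position"], s["clock"],s["width"]*92,s["force"],s["dq"])
E
```

```text
[ 0.55336589 -0.27553902  0.10656589] 14.25 45.873320179228834 [0.64526646 0.42698704 0.4753883 ] [-0.0019864   0.01820327  0.00531579  0.00734141  0.0105886  -0.04773861
 -0.00810123]
```

Request:
send_rows([
  [[0,0.7,0,0,0,0,40],[0,0.7,0,0,0,0,35],[0,0.7,0,0,0,0,30],[0,0.7,0,0,0,0,25],[0,0.7,0,0,0,0,20],[0,0.7,0,0,0,0,15],[0,0.7,0,0,0,0,15],[0,0.7,0,0,0,0,15]],
], grip_force=40)

```text
clock: 15.05
position: [0.5546, -0.2756, 0.1079]
ee_rot: [1.153, 1.244, -1.152]
force: [-1.9, 3.5, 5.4]
width: 0.256
```

```bash
python3 - <<'E'
from h import *
im,d=optics.get_image("side"); crop("side",im,325,190,110,110,5,"s8.png")
s=arm.observe();print(s["position"], s["clock"],s["width"]*92,s["force"],s["ft_torque"])
E
```

```text
[ 0.55465102 -0.2756327   0.10792682] 15.1 23.30974843716286 [-1.03122882  2.9897206   5.20730244] [ 0.84746826  0.31945007 -0.06722662]
```

View pics/s8.png

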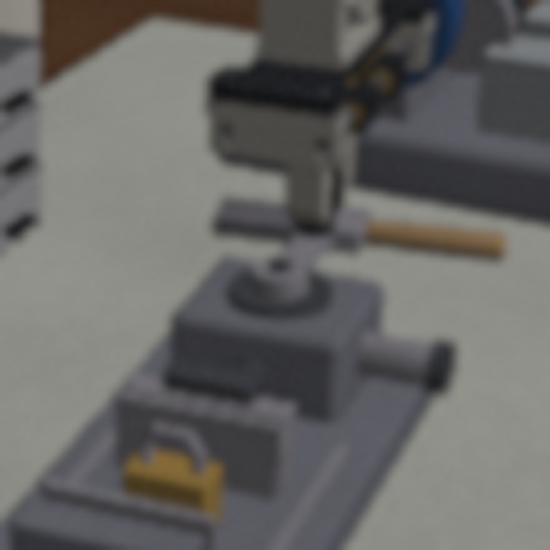

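The fingers hold the knob at 23.3 mm (crop 315,200). Plan the circle.

```bash
cat >> plan.py <<'E'
def circ(thetas,op=15,c=(550.2,-216.1),r=60.,z=107.):
    ph=np.deg2rad(-85.6)-np.asarray(thetas)
    T=[(c[0]+r*np.cos(p),c[1]+r*np.sin(p),z,-85.6) for p in ph]
    plan(T,[op]*len(T))
E
python3 - <<'E'
from plan import *
ph=np.deg2rad(-85.6)
json.dump([550.2+60*np.cos(ph),-216.1+60*np.sin(ph),107,-85.6],open("cmd.json","w"))
th=np.r_[.01,.04,.09,.15,.22,.30,.38,.46,.46+.08*np.arange(1,9)]
circ(th)
E
```

```text
[[0,-0.6,-0,0,0,0,15],[0,-2.4,-0,0,0,0,15],[0,-5.4,-0.2,0,0,0,15],[0,-9,-0.7,0,0,0,15],[0,-13.1,-1.4,0,0,0,15],[0,-17.7,-2.7,0,0,0,15],[0,-22.3,-4.3,0,0,0,15],[0,-26.6,-6.2,0,0,0,15]]
[[0,-4.2,-2.3,0,0,0,15],[0,-8.3,-5,0,0,0,15],[0,-12.1,-7.9,0,0,0,15],[0,-15.6,-11.1,0,0,0,15],[0,-18.9,-14.7,0,0,0,15],[0,-21.9,-18.4,0,0,0,15],[0,-24.5,-22.4,0,0,0,15],[0,-26.9,-26.6,0,0,0,15]]
end [ 498.9 -247.3  107.   -85.6]
```

Request:
send_rows([
  [[0,-0.6,0,0,0,0,15],[0,-2.4,0,0,0,0,15],[0,-5.4,-0.2,0,0,0,15],[0,-9,-0.7,0,0,0,15],[0,-13.1,-1.4,0,0,0,15],[0,-17.7,-2.7,0,0,0,15],[0,-22.3,-4.3,0,0,0,15],[0,-26.6,-6.2,0,0,0,15]],
])

```text
clock: 15.9
position: [0.529, -0.2721, 0.108]
ee_rot: [1.154, 1.241, -1.151]
force: [6.0, 1.7, 1.4]
width: 0.256
```

```bash
cat > st.py <<'E'
from h import *
def st(c=(.5502,-.2161)):
    s=arm.observe(); p=s["position"][:2]-c; f=s["force"][:2]; r=np.hypot(*p); ph=np.arctan2(p[1],p[0])
    er=p/r; et=np.array([er[1],-er[0]])
    print("clock",round(s["clock"],2),"r",round(r*1e3,1),"theta",round((np.deg2rad(-85.6)-ph)%(2*np.pi),3),"Frad",round(f@er,1),"Ftan(resist)",round(-f@et,1),"Fz",round(s["force"][2],1),"z",round(s["position"][2]*1e3,1),"w",round(s["width"]*92,1))
st()
E
python3 st.py
```

```text
clock 15.9 r 59.9 theta 0.44 Frad -3.7 Ftan(resist) 5.0 Fz 1.4 z 108.0 w 23.6
```

Request:
send_rows([
  [[0,-4.2,-2.3,0,0,0,15],[0,-8.3,-5,0,0,0,15],[0,-12.1,-7.9,0,0,0,15],[0,-15.6,-11.1,0,0,0,15],[0,-18.9,-14.7,0,0,0,15],[0,-21.9,-18.4,0,0,0,15],[0,-24.5,-22.4,0,0,0,15],[0,-26.9,-26.6,0,0,0,15]],
])

```text
clock: 16.7
position: [0.4997, -0.2488, 0.108]
ee_rot: [1.154, 1.24, -1.153]
force: [4.2, -2.4, 0.5]
width: 0.255
```

```bash
python3 st.py; python3 - <<'E'
from plan import *
circ(1.10+.08*np.arange(1,25))
E
```

```text
clock 16.7 r 60.1 theta 1.072 Frad -2.2 Ftan(resist) 4.2 Fz 0.5 z 108.0 w 23.5
[[0,-2,-4.3,0,0,0,15],[0,-3.6,-8.9,0,0,0,15],[0,-4.9,-13.5,0,0,0,15],[0,-5.8,-18.2,0,0,0,15],[0,-6.3,-23,0,0,0,15],[0,-6.5,-27.8,0,0,0,15],[0,-6.3,-32.5,0,0,0,15],[0,-5.6,-37.3,0,0,0,15]]
[[0,1,-4.7,0,0,0,15],[0,2.3,-9.3,0,0,0,15],[0,4.1,-13.8,0,0,0,15],[0,6.1,-18.1,0,0,0,15],[0,8.6,-22.2,0,0,0,15],[0,11.3,-26.2,0,0,0,15],[0,14.4,-29.9,0,0,0,15],[0,17.7,-33.3,0,0,0,15]]
[[0,3.6,-3.2,0,0,0,15],[0,7.4,-6.1,0,0,0,15],[0,11.5,-8.6,0,0,0,15],[0,15.8,-10.8,0,0,0,15],[0,20.2,-12.7,0,0,0,15],[0,24.7,-14.2,0,0,0,15],[0,29.4,-15.4,0,0,0,15],[0,34.1,-16.2,0,0,0,15]]
end [ 538.3 -157.2  107.   -85.6]
```

Request:
send_rows([
  [[0,-2,-4.3,0,0,0,15],[0,-3.6,-8.9,0,0,0,15],[0,-4.9,-13.5,0,0,0,15],[0,-5.8,-18.2,0,0,0,15],[0,-6.3,-23,0,0,0,15],[0,-6.5,-27.8,0,0,0,15],[0,-6.3,-32.5,0,0,0,15],[0,-5.6,-37.3,0,0,0,15]],
])

```text
clock: 17.5
position: [0.4899, -0.2131, 0.1078]
ee_rot: [1.153, 1.241, -1.156]
force: [-1.2, -5.2, 7.0]
width: 0.254
```

```bash
python3 st.py
```

```text
clock 17.5 r 60.4 theta 1.698 Frad 0.9 Ftan(resist) 5.2 Fz 7.0 z 107.8 w 23.4
```

Request:
send_rows([
  [[0,1,-4.7,0,0,0,15],[0,2.3,-9.3,0,0,0,15],[0,4.1,-13.8,0,0,0,15],[0,6.1,-18.1,0,0,0,15],[0,8.6,-22.2,0,0,0,15],[0,11.3,-26.2,0,0,0,15],[0,14.4,-29.9,0,0,0,15],[0,17.7,-33.3,0,0,0,15]],
])

```text
clock: 18.3
position: [0.5044, -0.1765, 0.1078]
ee_rot: [1.152, 1.244, -1.155]
force: [-3.9, -2.8, 11.0]
width: 0.252
```

```bash
python3 st.py
```

```text
clock 18.3 r 60.6 theta 2.361 Frad 1.1 Ftan(resist) 4.7 Fz 11.0 z 107.8 w 23.2
```

Request:
send_rows([
  [[0,3.6,-3.2,0,0,0,15],[0,7.4,-6.1,0,0,0,15],[0,11.5,-8.6,0,0,0,15],[0,15.8,-10.8,0,0,0,15],[0,20.2,-12.7,0,0,0,15],[0,24.7,-14.2,0,0,0,15],[0,29.4,-15.4,0,0,0,15],[0,34.1,-16.2,0,0,0,15]],
])

```text
clock: 19.1
position: [0.5373, -0.157, 0.1078]
ee_rot: [1.152, 1.245, -1.154]
force: [-4.6, -0.4, 9.7]
width: 0.252
```

```bash
python3 st.py;  python3 - <<'E'
from plan import *
circ(3.02+.08*np.arange(1,33))
E
```

```text
clock 19.1 r 60.5 theta 3.003 Frad 0.6 Ftan(resist) 4.5 Fz 9.7 z 107.8 w 23.1
[[0,4.8,-0.3,0,0,0,15],[0,9.6,-0.4,0,0,0,15],[0,14.4,0,0,0,0,15],[0,19.1,0.8,0,0,0,15],[0,23.8,1.9,0,0,0,15],[0,28.3,3.4,0,0,0,15],[0,32.8,5.3,0,0,0,15],[0,37,7.5,0,0,0,15]]
[[0,4.1,2.5,0,0,0,15],[0,8,5.4,0,0,0,15],[0,11.6,8.5,0,0,0,15],[0,14.9,12,0,0,0,15],[0,18,15.7,0,0,0,15],[0,20.7,19.6,0,0,0,15],[0,23.2,23.7,0,0,0,15],[0,25.3,28.1,0,0,0,15]]
[[0,1.7,4.4,0,0,0,15],[0,3.1,9,0,0,0,15],[0,4.1,13.7,0,0,0,15],[0,4.7,18.5,0,0,0,15],[0,5,23.3,0,0,0,15],[0,4.9,28.1,0,0,0,15],[0,4.3,32.8,0,0,0,15],[0,3.5,37.5,0,0,0,15]]
[[0,-1.3,4.7,0,0,0,15],[0,-3,9.2,0,0,0,15],[0,-4.9,13.5,0,0,0,15],[0,-7.3,17.7,0,0,0,15],[0,-9.9,21.7,0,0,0,15],[0,-12.9,25.5,0,0,0,15],[0,-16.2,29,0,0,0,15],[0,-19.7,32.3,0,0,0,15]]
end [ 592.4 -258.8  107.   -85.6]
```

Fz has crept to 10 N; I raise the tool by 1 mm over the next call.

Request:
send_rows([
  [[-0.2,4.8,-0.3,0,0,0,15],[-0.4,9.6,-0.4,0,0,0,15],[-0.6,14.4,0,0,0,0,15],[-0.8,19.1,0.8,0,0,0,15],[-1,23.8,1.9,0,0,0,15],[-1,28.3,3.4,0,0,0,15],[-1,32.8,5.3,0,0,0,15],[-1,37,7.5,0,0,0,15]],
])

```text
clock: 19.9
position: [0.5755, -0.1615, 0.1081]
ee_rot: [1.153, 1.246, -1.153]
force: [-3.9, 3.7, -0.5]
width: 0.253
```

```bash
python3 st.py
```

```text
clock 19.9 r 60.2 theta 3.652 Frad 1.7 Ftan(resist) 5.0 Fz -0.5 z 108.1 w 23.3
```

Request:
send_rows([
  [[0,4.1,2.5,0,0,0,15],[0,8,5.4,0,0,0,15],[0,11.6,8.5,0,0,0,15],[0,14.9,12,0,0,0,15],[0,18,15.7,0,0,0,15],[0,20.7,19.6,0,0,0,15],[0,23.2,23.7,0,0,0,15],[0,25.3,28.1,0,0,0,15]],
])

```text
clock: 20.7
position: [0.6031, -0.1883, 0.1083]
ee_rot: [1.153, 1.244, -1.153]
force: [-0.4, 5.3, -5.9]
width: 0.254
```

```bash
python3 st.py
```

```text
clock 20.7 r 59.8 theta 4.306 Frad 2.1 Ftan(resist) 4.9 Fz -5.9 z 108.3 w 23.3
```

Request:
send_rows([
  [[0,1.7,4.4,0,0,0,15],[0,3.1,9,0,0,0,15],[0,4.1,13.7,0,0,0,15],[0,4.7,18.5,0,0,0,15],[0,5,23.3,0,0,0,15],[0,4.9,28.1,0,0,0,15],[0,4.3,32.8,0,0,0,15],[0,3.5,37.5,0,0,0,15]],
])

```text
clock: 21.5
position: [0.609, -0.2257, 0.1084]
ee_rot: [1.153, 1.244, -1.153]
force: [0.3, 4.3, -9.5]
width: 0.254
```

```bash
python3 st.py
```

```text
clock 21.5 r 59.5 theta 4.951 Frad -0.4 Ftan(resist) 4.3 Fz -9.5 z 108.4 w 23.4
```

Request:
send_rows([
  [[0,-1.3,4.7,0,0,0,15],[0,-3,9.2,0,0,0,15],[0,-4.9,13.5,0,0,0,15],[0,-7.3,17.7,0,0,0,15],[0,-9.9,21.7,0,0,0,15],[0,-12.9,25.5,0,0,0,15],[0,-16.2,29,0,0,0,15],[0,-19.7,32.3,0,0,0,15]],
])

```text
clock: 22.3
position: [0.5916, -0.2589, 0.1084]
ee_rot: [1.153, 1.245, -1.153]
force: [1.0, 5.5, -10.4]
width: 0.255
```

```bash
python3 st.py;  python3 - <<'E'
from plan import *
circ(5.58+.08*np.arange(1,33))
E
```

```text
clock 22.3 r 59.5 theta 5.592 Frad -3.3 Ftan(resist) 4.5 Fz -10.4 z 108.4 w 23.5
[[0,-3.8,2.9,0,0,0,15],[0,-7.8,5.6,0,0,0,15],[0,-12,7.9,0,0,0,15],[0,-16.4,9.8,0,0,0,15],[0,-20.9,11.5,0,0,0,15],[0,-25.5,12.7,0,0,0,15],[0,-30.2,13.6,0,0,0,15],[0,-35,14.1,0,0,0,15]]
[[0,-4.8,0.1,0,0,0,15],[0,-9.6,-0.2,0,0,0,15],[0,-14.4,-0.8,0,0,0,15],[0,-19,-1.9,0,0,0,15],[0,-23.6,-3.3,0,0,0,15],[0,-28.1,-5,0,0,0,15],[0,-32.4,-7.2,0,0,0,15],[0,-36.5,-9.6,0,0,0,15]]
[[0,-3.9,-2.8,0,0,0,15],[0,-7.6,-5.9,0,0,0,15],[0,-11,-9.2,0,0,0,15],[0,-14.2,-12.9,0,0,0,15],[0,-17,-16.7,0,0,0,15],[0,-19.5,-20.8,0,0,0,15],[0,-21.7,-25.1,0,0,0,15],[0,-23.6,-29.5,0,0,0,15]]
[[0,-1.5,-4.6,0,0,0,15],[0,-2.6,-9.2,0,0,0,15],[0,-3.3,-14,0,0,0,15],[0,-3.7,-18.8,0,0,0,15],[0,-3.6,-23.6,0,0,0,15],[0,-3.2,-28.3,0,0,0,15],[0,-2.4,-33.1,0,0,0,15],[0,-1.3,-37.7,0,0,0,15]]
end [ 491.5 -203.7  107.   -85.6]
```

Request:
send_rows([
  [[0.1,-3.8,2.9,0,0,0,15],[0.2,-7.8,5.6,0,0,0,15],[0.3,-12,7.9,0,0,0,15],[0.4,-16.4,9.8,0,0,0,15],[0.4,-20.9,11.5,0,0,0,15],[0.4,-25.5,12.7,0,0,0,15],[0.4,-30.2,13.6,0,0,0,15],[0.4,-35,14.1,0,0,0,15]],
])

```text
clock: 23.1
position: [0.5587, -0.2752, 0.1084]
ee_rot: [1.154, 1.244, -1.151]
force: [3.7, 6.9, -10.3]
width: 0.255
```

Request:
send_rows([
  [[0,-4.8,0.1,0,0,0,15],[0,-9.6,-0.2,0,0,0,15],[0,-14.4,-0.8,0,0,0,15],[0,-19,-1.9,0,0,0,15],[0,-23.6,-3.3,0,0,0,15],[0,-28.1,-5,0,0,0,15],[0,-32.4,-7.2,0,0,0,15],[0,-36.5,-9.6,0,0,0,15]],
])

```text
clock: 23.9
position: [0.5223, -0.2691, 0.1084]
ee_rot: [1.154, 1.241, -1.151]
force: [7.2, 3.7, -15.7]
width: 0.253
```

```bash
python3 st.py
```

```text
clock 23.9 r 59.9 theta 0.561 Frad -6.6 Ftan(resist) 4.6 Fz -15.7 z 108.4 w 23.3
```

Request:
send_rows([
  [[0,-3.9,-2.8,0,0,0,15],[0,-7.6,-5.9,0,0,0,15],[0,-11,-9.2,0,0,0,15],[0,-14.2,-12.9,0,0,0,15],[0,-17,-16.7,0,0,0,15],[0,-19.5,-20.8,0,0,0,15],[0,-21.7,-25.1,0,0,0,15],[0,-23.6,-29.5,0,0,0,15]],
])

```text
clock: 24.7
position: [0.4975, -0.245, 0.1087]
ee_rot: [1.153, 1.236, -1.153]
force: [13.9, -12.0, -25.8]
width: 0.254
```

```bash
python3 st.py
```

```text
clock 24.7 r 60.1 theta 1.147 Frad -6.4 Ftan(resist) 17.2 Fz -25.8 z 108.7 w 23.4
```

Request:
send_rows([
  [[0,-1.5,-4.6,0,0,0,15],[0,-2.6,-9.2,0,0,0,15],[0,-3.3,-14,0,0,0,15],[0,-3.7,-18.8,0,0,0,15],[0,-3.6,-23.6,0,0,0,15],[0,-3.2,-28.3,0,0,0,15],[0,-2.4,-33.1,0,0,0,15],[0,-1.3,-37.7,0,0,0,15]],
])

```text
clock: 25.5
position: [0.4906, -0.2065, 0.1082]
ee_rot: [1.153, 1.241, -1.156]
force: [0.1, -3.7, -9.5]
width: 0.258
```

```bash
python3 st.py;  python3 - <<'E'
from plan import *
circ(8.14+.08*np.arange(1,9))
E
```

```text
clock 25.5 r 60.3 theta 1.808 Frad -0.7 Ftan(resist) 3.7 Fz -9.5 z 108.2 w 23.7
[[0,1.6,-4.6,0,0,0,15],[0,3.5,-9,0,0,0,15],[0,5.7,-13.2,0,0,0,15],[0,8.3,-17.3,0,0,0,15],[0,11.2,-21.1,0,0,0,15],[0,14.4,-24.7,0,0,0,15],[0,17.8,-28,0,0,0,15],[0,21.5,-31.1,0,0,0,15]]
end [ 510.5 -171.   107.   -85.6]
```

```bash
python3 - <<'E'
from h import *
im,d=optics.get_image("side"); crop("side",im,315,205,110,110,5,"s9.png")
E
python3 st.py
```

```text
clock 25.55 r 60.4 theta 1.841 Frad -2.7 Ftan(resist) -3.1 Fz -11.4 z 108.2 w 23.6
```

View pics/s9.png

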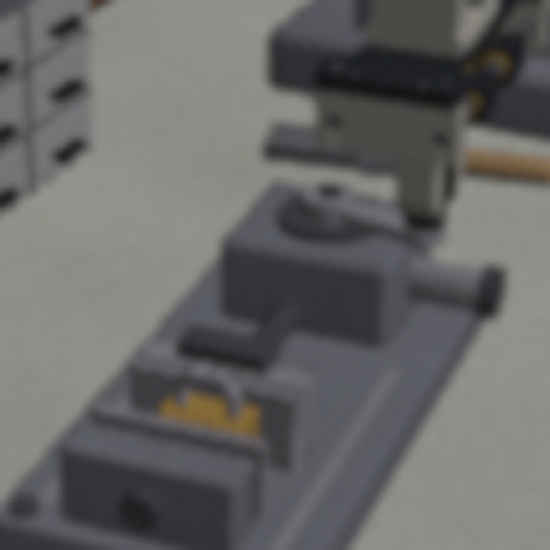

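The padlock stays upright, sliding ahead of the jaw (crop 210,410). Continue.

Request:
send_rows([
  [[0.1,1.6,-4.6,0,0,0,15],[0.2,3.5,-9,0,0,0,15],[0.3,5.7,-13.2,0,0,0,15],[0.4,8.3,-17.3,0,0,0,15],[0.5,11.2,-21.1,0,0,0,15],[0.5,14.4,-24.7,0,0,0,15],[0.5,17.8,-28,0,0,0,15],[0.5,21.5,-31.1,0,0,0,15]],
])

```text
clock: 26.35
position: [0.51, -0.1709, 0.1081]
ee_rot: [1.153, 1.244, -1.154]
force: [-4.1, -1.4, -1.6]
width: 0.252
```

```bash
python3 st.py;  python3 - <<'E'
from plan import *
circ(8.78+.03*np.arange(1,41))
E
```

```text
clock 26.35 r 60.5 theta 2.491 Frad 1.6 Ftan(resist) 4.0 Fz -1.6 z 108.1 w 23.2
[[0,1.5,-1,0,0,0,15],[0,3,-2,0,0,0,15],[0,4.5,-3,0,0,0,15],[0,6,-3.9,0,0,0,15],[0,7.6,-4.8,0,0,0,15],[0,9.2,-5.6,0,0,0,15],[0,10.8,-6.4,0,0,0,15],[0,12.5,-7.2,0,0,0,15]]
[[0,1.6,-0.6,0,0,0,15],[0,3.3,-1.3,0,0,0,15],[0,5,-1.9,0,0,0,15],[0,6.7,-2.4,0,0,0,15],[0,8.5,-2.9,0,0,0,15],[0,10.2,-3.3,0,0,0,15],[0,12,-3.7,0,0,0,15],[0,13.8,-4,0,0,0,15]]
[[0,1.7,-0.3,0,0,0,15],[0,3.5,-0.5,0,0,0,15],[0,5.3,-0.6,0,0,0,15],[0,7.1,-0.7,0,0,0,15],[0,8.9,-0.8,0,0,0,15],[0,10.7,-0.8,0,0,0,15],[0,12.5,-0.7,0,0,0,15],[0,14.3,-0.6,0,0,0,15]]
[[0,1.8,0.1,0,0,0,15],[0,3.6,0.3,0,0,0,15],[0,5.4,0.6,0,0,0,15],[0,7.1,0.9,0,0,0,15],[0,8.9,1.3,0,0,0,15],[0,10.6,1.7,0,0,0,15],[0,12.4,2.2,0,0,0,15],[0,14.1,2.8,0,0,0,15]]
[[0,1.7,0.5,0,0,0,15],[0,3.4,1.2,0,0,0,15],[0,5.1,1.9,0,0,0,15],[0,6.7,2.6,0,0,0,15],[0,8.3,3.4,0,0,0,15],[0,9.9,4.2,0,0,0,15],[0,11.5,5.1,0,0,0,15],[0,13,6,0,0,0,15]]
end [ 577.8 -162.8  107.   -85.6]
```

Request:
send_rows([
  [[0,1.5,-1,0,0,0,15],[0,3,-2,0,0,0,15],[0,4.5,-3,0,0,0,15],[0,6,-3.9,0,0,0,15],[0,7.6,-4.8,0,0,0,15],[0,9.2,-5.6,0,0,0,15],[0,10.8,-6.4,0,0,0,15],[0,12.5,-7.2,0,0,0,15]],
])

```text
clock: 27.15
position: [0.522, -0.1626, 0.1081]
ee_rot: [1.153, 1.244, -1.153]
force: [-4.8, -0.5, 0.5]
width: 0.255
```

```bash
python3 st.py
```

```text
clock 27.15 r 60.5 theta 2.733 Frad 1.8 Ftan(resist) 4.4 Fz 0.5 z 108.1 w 23.5
```

Request:
send_rows([
  [[0,1.6,-0.6,0,0,0,15],[0,3.3,-1.3,0,0,0,15],[0,5,-1.9,0,0,0,15],[0,6.7,-2.4,0,0,0,15],[0,8.5,-2.9,0,0,0,15],[0,10.2,-3.3,0,0,0,15],[0,12,-3.7,0,0,0,15],[0,13.8,-4,0,0,0,15]],
])

```text
clock: 27.95
position: [0.5358, -0.1574, 0.108]
ee_rot: [1.153, 1.244, -1.152]
force: [-5.3, 1.5, 1.0]
width: 0.253
```

```bash
python3 st.py
```

```text
clock 27.95 r 60.4 theta 2.978 Frad 2.7 Ftan(resist) 4.8 Fz 1.0 z 108.0 w 23.3
```

Request:
send_rows([
  [[0,1.7,-0.3,0,0,0,15],[0,3.5,-0.5,0,0,0,15],[0,5.3,-0.6,0,0,0,15],[0,7.1,-0.7,0,0,0,15],[0,8.9,-0.8,0,0,0,15],[0,10.7,-0.8,0,0,0,15],[0,12.5,-0.7,0,0,0,15],[0,14.3,-0.6,0,0,0,15]],
])

```text
clock: 28.75
position: [0.5503, -0.1557, 0.108]
ee_rot: [1.153, 1.244, -1.152]
force: [-3.7, 2.5, 3.6]
width: 0.253
```

```bash
python3 st.py
```

```text
clock 28.75 r 60.4 theta 3.219 Frad 2.5 Ftan(resist) 3.7 Fz 3.6 z 108.0 w 23.3
```

Request:
send_rows([
  [[0,1.8,0.1,0,0,0,15],[0,3.6,0.3,0,0,0,15],[0,5.4,0.6,0,0,0,15],[0,7.1,0.9,0,0,0,15],[0,8.9,1.3,0,0,0,15],[0,10.6,1.7,0,0,0,15],[0,12.4,2.2,0,0,0,15],[0,14.1,2.8,0,0,0,15]],
])

```text
clock: 29.55
position: [0.5647, -0.1576, 0.1079]
ee_rot: [1.154, 1.244, -1.152]
force: [-3.7, 4.2, 4.5]
width: 0.252
```

```bash
python3 st.py
```

```text
clock 29.55 r 60.3 theta 3.461 Frad 3.2 Ftan(resist) 4.6 Fz 4.5 z 107.9 w 23.2
```

```bash
python3 - <<'E'
from plan import *
ph=np.deg2rad(-85.6)-9.74
json.dump([550.2+60*np.cos(ph),-216.1+60*np.sin(ph),107,-85.6],open("cmd.json","w"))
circ(9.74+.02*np.arange(1,65))
E
```

```text
[[0,1.1,0.4,0,0,0,15],[0,2.3,0.8,0,0,0,15],[0,3.4,1.2,0,0,0,15],[0,4.5,1.7,0,0,0,15],[0,5.6,2.1,0,0,0,15],[0,6.7,2.6,0,0,0,15],[0,7.8,3.2,0,0,0,15],[0,8.9,3.7,0,0,0,15]]
[[0,1,0.6,0,0,0,15],[0,2.1,1.1,0,0,0,15],[0,3.1,1.7,0,0,0,15],[0,4.1,2.4,0,0,0,15],[0,5.1,3,0,0,0,15],[0,6.1,3.7,0,0,0,15],[0,7.1,4.3,0,0,0,15],[0,8.1,5,0,0,0,15]]
[[0,1,0.8,0,0,0,15],[0,1.9,1.5,0,0,0,15],[0,2.8,2.3,0,0,0,15],[0,3.7,3,0,0,0,15],[0,4.6,3.8,0,0,0,15],[0,5.5,4.7,0,0,0,15],[0,6.4,5.5,0,0,0,15],[0,7.2,6.3,0,0,0,15]]
[[0,0.9,0.9,0,0,0,15],[0,1.7,1.8,0,0,0,15],[0,2.5,2.7,0,0,0,15],[0,3.3,3.6,0,0,0,15],[0,4,4.5,0,0,0,15],[0,4.8,5.5,0,0,0,15],[0,5.5,6.4,0,0,0,15],[0,6.2,7.4,0,0,0,15]]
[[0,0.7,1,0,0,0,15],[0,1.3,2,0,0,0,15],[0,2,3,0,0,0,15],[0,2.6,4,0,0,0,15],[0,3.2,5.1,0,0,0,15],[0,3.8,6.1,0,0,0,15],[0,4.3,7.2,0,0,0,15],[0,4.9,8.2,0,0,0,15]]
[[0,0.5,1.1,0,0,0,15],[0,1,2.2,0,0,0,15],[0,1.5,3.3,0,0,0,15],[0,1.9,4.4,0,0,0,15],[0,2.3,5.6,0,0,0,15],[0,2.8,6.7,0,0,0,15],[0,3.1,7.8,0,0,0,15],[0,3.5,9,0,0,0,15]]
[[0,0.3,1.1,0,0,0,15],[0,0.6,2.3,0,0,0,15],[0,0.9,3.4,0,0,0,15],[0,1.2,4.6,0,0,0,15],[0,1.5,5.8,0,0,0,15],[0,1.7,7,0,0,0,15],[0,1.9,8.1,0,0,0,15],[0,2,9.3,0,0,0,15]]
[[0,0.2,1.2,0,0,0,15],[0,0.3,2.4,0,0,0,15],[0,0.4,3.6,0,0,0,15],[0,0.5,4.8,0,0,0,15],[0,0.6,6,0,0,0,15],[0,0.6,7.2,0,0,0,15],[0,0.6,8.4,0,0,0,15],[0,0.6,9.6,0,0,0,15]]
end [ 610.1 -212.9  107.   -85.6]
```

Request:
send_rows([
  [[0,1.1,0.4,0,0,0,15],[0,2.3,0.8,0,0,0,15],[0,3.4,1.2,0,0,0,15],[0,4.5,1.7,0,0,0,15],[0,5.6,2.1,0,0,0,15],[0,6.7,2.6,0,0,0,15],[0,7.8,3.2,0,0,0,15],[0,8.9,3.7,0,0,0,15]],
])

```text
clock: 30.35
position: [0.5739, -0.1607, 0.1079]
ee_rot: [1.154, 1.244, -1.152]
force: [-3.9, 3.3, 4.7]
width: 0.253
```

```bash
python3 st.py
```

```text
clock 30.35 r 60.2 theta 3.622 Frad 1.5 Ftan(resist) 4.9 Fz 4.7 z 107.9 w 23.3
```

Request:
send_rows([
  [[0,1,0.6,0,0,0,15],[0,2.1,1.1,0,0,0,15],[0,3.1,1.7,0,0,0,15],[0,4.1,2.4,0,0,0,15],[0,5.1,3,0,0,0,15],[0,6.1,3.7,0,0,0,15],[0,7.1,4.3,0,0,0,15],[0,8.1,5,0,0,0,15]],
])

```text
clock: 31.15
position: [0.5823, -0.1652, 0.1079]
ee_rot: [1.154, 1.243, -1.152]
force: [-3.4, 3.2, 4.5]
width: 0.256
```

```bash
python3 st.py
```

```text
clock 31.15 r 60.2 theta 3.781 Frad 0.9 Ftan(resist) 4.6 Fz 4.5 z 107.9 w 23.6
```

Request:
send_rows([
  [[0,1,0.8,0,0,0,15],[0,1.9,1.5,0,0,0,15],[0,2.8,2.3,0,0,0,15],[0,3.7,3,0,0,0,15],[0,4.6,3.8,0,0,0,15],[0,5.5,4.7,0,0,0,15],[0,6.4,5.5,0,0,0,15],[0,7.2,6.3,0,0,0,15]],
])

```text
clock: 31.95
position: [0.59, -0.171, 0.108]
ee_rot: [1.154, 1.243, -1.152]
force: [-3.7, 2.8, 5.7]
width: 0.253
```

```bash
python3 st.py
```

```text
clock 31.95 r 60.1 theta 3.941 Frad -0.3 Ftan(resist) 4.6 Fz 5.7 z 108.0 w 23.3
```

Request:
send_rows([
  [[0,0.9,0.9,0,0,0,15],[0,1.7,1.8,0,0,0,15],[0,2.5,2.7,0,0,0,15],[0,3.3,3.6,0,0,0,15],[0,4,4.5,0,0,0,15],[0,4.8,5.5,0,0,0,15],[0,5.5,6.4,0,0,0,15],[0,6.2,7.4,0,0,0,15]],
])

```text
clock: 32.75
position: [0.5965, -0.1778, 0.1079]
ee_rot: [1.154, 1.244, -1.153]
force: [-4.6, 3.6, 6.4]
width: 0.252
```

```bash
python3 st.py
```

```text
clock 32.75 r 60.1 theta 4.097 Frad -1.3 Ftan(resist) 5.7 Fz 6.4 z 107.9 w 23.2
```

Resist 5.7 N, perhaps the first contact: half-size steps now.

Request:
send_rows([
  [[0,0.4,0.5,0,0,0,15],[0,0.7,1,0,0,0,15],[0,1,1.5,0,0,0,15],[0,1.3,2,0,0,0,15],[0,1.7,2.5,0,0,0,15],[0,2,3,0,0,0,15],[0,2.3,3.5,0,0,0,15],[0,2.6,4,0,0,0,15]],
])

```text
clock: 33.55
position: [0.599, -0.181, 0.1079]
ee_rot: [1.153, 1.245, -1.153]
force: [-6.2, 5.4, 7.2]
width: 0.253
```

```bash
python3 st.py
```

```text
clock 33.55 r 60.1 theta 4.166 Frad -1.9 Ftan(resist) 8.0 Fz 7.2 z 107.9 w 23.2
```

Contact: +2.3 N over 0.07 rad, as the rubber predicts (~34 N clamping). 0.05 rad more gives about 48 N.

Request:
send_rows([
  [[0,0.2,0.3,0,0,0,15],[0,0.4,0.7,0,0,0,15],[0,0.6,1,0,0,0,15],[0,0.7,1.3,0,0,0,15],[0,0.9,1.7,0,0,0,15],[0,1.1,2,0,0,0,15],[0,1.3,2.3,0,0,0,15],[0,1.4,2.7,0,0,0,15]],
])

```text
clock: 34.35
position: [0.6004, -0.1832, 0.1079]
ee_rot: [1.153, 1.246, -1.152]
force: [-5.8, 6.1, 7.2]
width: 0.254
```

```bash
python3 st.py
```

```text
clock 34.35 r 60.0 theta 4.21 Frad -1.5 Ftan(resist) 8.3 Fz 7.2 z 107.9 w 23.4
```

Request:
send_rows([
  [[0,0.1,0.3,0,0,0,15],[0,0.3,0.5,0,0,0,15],[0,0.4,0.8,0,0,0,15],[0,0.5,1,0,0,0,15],[0,0.6,1.3,0,0,0,15],[0,0.7,1.4,0,0,0,15],[0,0.8,1.6,0,0,0,15],[0,0.9,1.8,0,0,0,15]],
])

```text
clock: 35.15
position: [0.6013, -0.1846, 0.1078]
ee_rot: [1.153, 1.246, -1.152]
force: [-6.2, 5.3, 8.3]
width: 0.252
```

```bash
python3 st.py
```

```text
clock 35.15 r 60.1 theta 4.237 Frad -2.5 Ftan(resist) 7.8 Fz 8.3 z 107.8 w 23.2
```

```bash
python3 - <<'E'
from h import *
exec(open("st.py").read().split("st()\n")[-2].split("from h import *")[-1]) if 0 else None
from st import st
for i in range(3):
    im,d=optics.get_image("side"); st()
crop("side",im,300,215,110,110,5,"s10.png")
E
```

```text
clock 35.15 r 60.1 theta 4.237 Frad -2.5 Ftan(resist) 7.8 Fz 8.3 z 107.8 w 23.2
clock 35.2 r 60.1 theta 4.238 Frad -2.7 Ftan(resist) 9.8 Fz 8.0 z 107.9 w 23.3
clock 35.25 r 60.0 theta 4.238 Frad -1.8 Ftan(resist) 9.1 Fz 8.2 z 107.8 w 23.2
clock 35.3 r 60.1 theta 4.238 Frad -1.9 Ftan(resist) 8.7 Fz 8.3 z 107.9 w 23.3
```

View pics/s10.png

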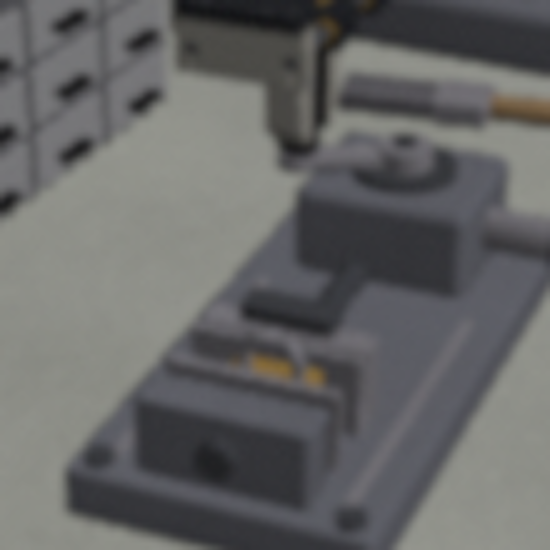

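Jaw at crop (280,350) has the padlock against the stop plate; resting readings average ~9 N (~45 N clamping). Let go.

Request:
send_rows([
  [[0,0,0,0,0,0,28],[0,0,0,0,0,0,32],[0,0,0,0,0,0,38],[0,0,0,0,0,0,44],[0,0,0,0,0,0,50],[0,0,0,0,0,0,50],[0,0,0,0,0,0,50],[-2,0,0,0,0,0,50]],
])

```text
clock: 36.1
position: [0.6014, -0.1862, 0.1094]
ee_rot: [1.153, 1.244, -1.154]
force: [-0.2, -0.6, -0.3]
width: 0.502
```

```bash
python3 st.py
```

```text
clock 36.1 r 59.3 theta 4.261 Frad -0.5 Ftan(resist) -0.5 Fz -0.3 z 109.4 w 46.2
```

Request:
send_rows([
  [[-6,0,0,0,0,0,50],[-16,0,0,0,0,0,50],[-31,0,0,0,0,0,50],[-48,0,0,0,0,0,50],[-65,0,0,0,0,0,50],[-80,0,0,0,0,0,50],[-90,0,0,0,0,0,50],[-94,0,0,0,0,0,50]],
])

```text
clock: 36.9
position: [0.6023, -0.1863, 0.2056]
ee_rot: [1.154, 1.242, -1.152]
force: [-0.8, 0.6, -0.2]
width: 0.498
```

Request:
send_rows([
  [[-4,0,10,0,0,0,50],[-10,0,35,0,0,0,50],[-15,0,70,0,0,0,50],[-20,0,105,0,0,0,50],[-20,0,140,0,0,0,50],[-20,0,170,0,0,0,50],[-20,0,190,0,0,0,50],[-20,0,200,0,0,0,50]],
])

```text
clock: 37.7
position: [0.6153, -0.3891, 0.2224]
ee_rot: [1.154, 1.244, -1.157]
force: [0.1, 0.2, 0.7]
width: 0.501
```

```bash
python3 st.py; python3 - <<'E'
from h import *
a=np.deg2rad(4.4); o=np.array([.5403,-.0870]); ex=np.array([np.cos(a),np.sin(a)]); ey=np.array([-np.sin(a),np.cos(a)])
for n in("side","top"):
    im,d=optics.get_image(n)
    if n=="side": crop(n,im,300,215,110,110,5,"s11.png")
    else: crop(n,im,300,215,140,110,5,"t11.png"); cv2.imwrite("pics/t11f.png",im[:,:,::-1])
    P=cloud(n,d); C=np.c_[(P[:,:2]-o)@ex,(P[:,:2]-o)@ey,P[:,2]]*1000
    q=C[(C[:,2]>105)&(C[:,2]<145)&(abs(C[:,0])<90)&(C[:,1]<-50)&(C[:,1]>-210)]
    if len(q): print(n,"knob clamp frame",q[q[:,2]>128].mean(0).round(1),"angle",np.arctan2(*(-(q[q[:,2]>128].mean(0)-[0,-130,0])[:2]))%6.283)
    q=C[(abs(C[:,0])<30)&(C[:,2]>76)&(C[:,2]<92)&(C[:,1]>30)&(C[:,1]<105)]; print("shackle",len(q),q.mean(0).round(1),np.ptp(q,axis=0).round(1))
E
```

```text
clock 37.7 r 184.8 theta 6.0 Frad -0.1 Ftan(resist) 0.1 Fz 0.7 z 222.4 w 46.1
side knob clamp frame [ 50.6 -94.9 134.7] angle 4.106239411120165
shackle 197 [-2.6 54.8 83.7] [58.3 48.4 13.1]
top knob clamp frame [  51.4 -100.4  137.1] angle 4.190541333670514
shackle 192 [-1.4 51.4 84.6] [59.  62.9 15.8]
```

View pics/s11.png

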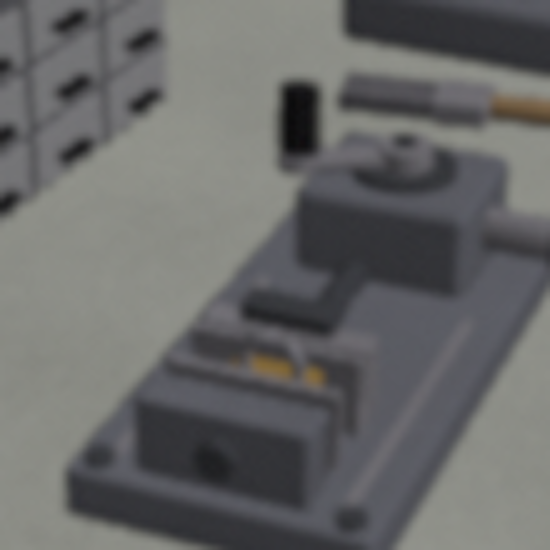

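View pics/t11.png

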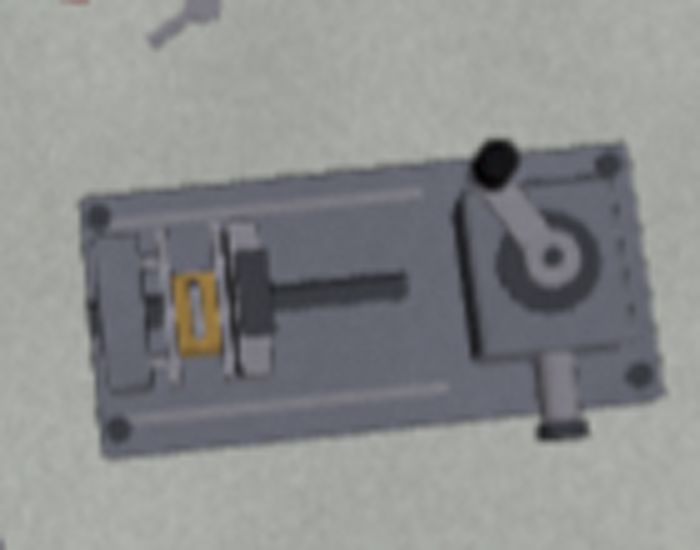

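View pics/t11f.png

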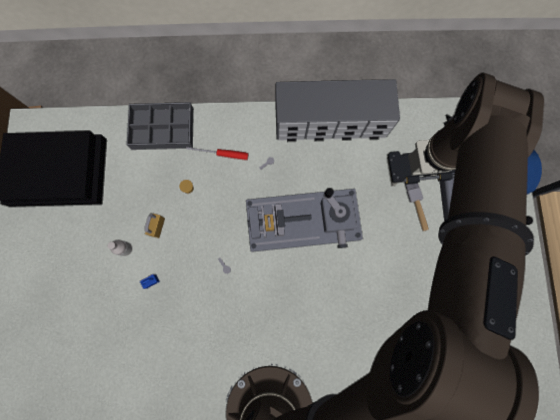

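Top: the padlock (crop 197,313) sits squarely between jaw plate and stop plate. The knob is at (495,163), angle ~4.2 rad past the first full turn, so it has hardly sprung back. The other things are unmoved and the arm is clear.

```bash
python3 -c "
from h import *
print(arm.sign_off())"
```

```text
the job is handed in; nothing more can be done
None
```

The padlock is in the clamp, shackle up with its broad faces to the jaws, and the clamp is holding it. I let go of it on the bed, then cranked clockwise at about 0.8 rad/s through both heavy points. I slowed to feel for the closing point and handed in at about 38 s of the 72 s allowed.

- **Clamping force:** contact came at about 10.35 rad and I stopped at 10.52 rad. The force readings at the knob put the clamping at about 45 N, while the crank angle puts it at about 55 N. The two disagree somewhat, but both lie between firm (40 N) and crushing (80 N).
- **After letting go:** the last pictures show the padlock upright and square between the jaw and the stop plate. From the top camera the crank is at about 4.19 rad past the first full turn, against 4.24 when held. The side camera gave 4.11; I trusted the top one because it had agreed better with the arm's measured positions. What clamping force remains was not measured.
- **Odd reading:** entering the second heavy point, the knob resisted with about 17 N, more than the 11 N expected. The tool was also pulled down with about 26 N for a moment. The resistance was back to about 4 N by the end of the next move, the pull faded over the next two, and the padlock was still standing when I looked.
- **Bystanders:** the last top picture shows the other things where they were.

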